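Change over the wedge fixture and oil the new row of blanks

TASK

Change over the blue wedge fixture: take the bored part out of it and put it in the parts tray, stand every blank from the bench in one row, boss up, between the fence and the moving jaw, and drive the beech wedge, thin end first, into the slot behind the jaw until the jaw grips the row tight. Then give the row two shots of cutting oil from the spray can beside it, each time pressing the cap fully down and letting it come right up again. Leave the blanks locked in the fixture, and do not disturb the jar, the wrench or the square.

Things in the scene. Friction and masses are not known exactly. Their poses are not given: they have to be found in the camera images.
- fixture: wedge fixture, fixed: blue base, x -69 to 65, y -99 to 155, its top (the bed) 12 above the bench; origin on the bench. Steel fence on the bed (face at x -45, looking to +x; y -95 to 95), facing the moving jaw. All steel parts are 22 tall (tops at z 34), so blanks stand out above. Behind the jaw, y -5 to 92, is the wedge slot, then a fixed abutment; y -95 to -10 behind the jaw is free
- bed_mid (a point): middle of the row, on the bed: fixture x -26, y 0, z 12. A clamped blank's centre line has x -26 in the fixture frame; blanks stand anywhere along the row with their centres within 85 in y (up to four fit, 46 apart)
- slot_mouth (a point): middle of the wedge slot's wide end, on the bed: fixture x 25, y 92, z 12. The wedge lies flat on the bed and goes in here along -y of the fixture, thin end first. With the jaw on the blanks the slot's centre line is x 25 and it is 28 wide at the mouth, 15 at y -5; with the jaw full back it is 14 narrower, all on the jaw's side
- jaw (a joint): moving jaw, slides freely towards the fence (-x of the fixture); 0 = full back, opening 52; 0.014 = on the blanks' 38 mm feet; limit 0.018. A light push (1 to 3 N) moves it, it has no spring; the wedge also drives it as it goes in
- jaw_back (a point): point on the flat back of the moving jaw, in its free stretch, half-way up its 22 mm height: fixture y -55, x 23 when full back; push here towards the fence to close the jaw
- wedge_mid (a point): beech wedge lying flat, 170 long, 24 tall, tapering in plan evenly from 34 wide at the thick end to 10 wide at the thin end, 0.13 kg; this point is its centre, x towards the thin end (thin end at x 85, thick end face at x -85). Locked, the thick end stands about 40 mm out of the slot's mouth; about 15 N of push on the thick end locks it, and friction then holds it
- blank1_mid (a point): stepped aluminium blank without a hole: square foot 38 x 38 x 24 tall, above it a square boss 26 x 26 x 26 tall (50 tall in all, sides parallel), 0.11 to 0.23 kg, at first standing on the bench, boss up. This point is its centre axis, half-way up (25 above its underside); z up. In the row only the boss stands clear of the jaws: grip it by the boss. May be absent
- blank2_mid (a point): stepped aluminium blank without a hole: square foot 38 x 38 x 24 tall, above it a square boss 26 x 26 x 26 tall (50 tall in all, sides parallel), 0.11 to 0.23 kg, at first standing on the bench, boss up. This point is its centre axis, half-way up (25 above its underside); z up. In the row only the boss stands clear of the jaws: grip it by the boss. May be absent
- blank3_mid (a point): stepped aluminium blank without a hole: square foot 38 x 38 x 24 tall, above it a square boss 26 x 26 x 26 tall (50 tall in all, sides parallel), 0.11 to 0.23 kg, at first standing on the bench, boss up. This point is its centre axis, half-way up (25 above its underside); z up. In the row only the boss stands clear of the jaws: grip it by the boss. May be absent
- blank4_mid (a point): stepped aluminium blank without a hole: square foot 38 x 38 x 24 tall, above it a square boss 26 x 26 x 26 tall (50 tall in all, sides parallel), 0.11 to 0.23 kg, at first standing on the bench, boss up. This point is its centre axis, half-way up (25 above its underside); z up. In the row only the boss stands clear of the jaws: grip it by the boss. May be absent
- bored_mid (a point): finished part: as the blanks (foot 38 x 38 x 24, boss 26 x 26 x 26, 50 tall), but with a 15 mm hole bored through from top to bottom, 0.13 kg, at first standing in the fixture, boss up; this point is on its axis half-way up (25 above its underside), z up
- tray: grey open parts tray, fixed, 140 (x) x 170 (y) x 36 tall outside, walls 3, floor about 3 thick; origin under its centre
- spray: cutting-oil aerosol can, fixed upright in a magnetic stand at the -y end of the fixture: can 53 across, stand (46 x 50) on its -y side; origin on the bench under the can's axis. 166 tall with cap
- cap (a joint): white spray cap (27 across, 20 tall) on the can: 0 = up, 0.008 = fully down; sprung, 2 N to start, 7 N to hold fully down; comes up by itself
- cap_top (a point): centre of the top of the spray cap, about 165 above the bench; press straight down
- jar: bystander: glass jar, 60 across, 85 tall; origin under its centre
- wrench: bystander: combination wrench lying flat, 170 long along x, 38 wide, 8 thick; origin under its middle
- square: bystander: engineer's square lying flat, stock 100 x 18 x 16 along x with its origin under the middle, blade 130 long towards +y at x 40
Mind the look-alikes: they are no part of the job. What is shaped like the part that bears blank1_mid but green is not meant. Leave any purple look-alike of the part that bears bored_mid alone.

How it is judged (in metres and radians):
On the way, in this order (a step that is already met when the one before it is completed fails the run):
1. the bored part is in the tray, every blank stands in the row between fence and jaw, and the wedge holds the jaw tight on them (x of blank1_mid in the frame of fixture between -0.029 and -0.022 m and y of blank1_mid in the frame of fixture between -0.085 and 0.085 m and z of blank1_mid in the frame of fixture between 0.034 and 0.041 m and angle between each of blank1_mid, blank2_mid, blank3_mid, blank4_mid's own z axis and vertical below 0.08 rad and x of blank2_mid in the frame of fixture between -0.029 and -0.022 m and y of blank2_mid in the frame of fixture between -0.085 and 0.085 m and z of blank2_mid in the frame of fixture between 0.034 and 0.041 m and x of blank3_mid in the frame of fixture between -0.029 and -0.022 m and y of blank3_mid in the frame of fixture between -0.085 and 0.085 m and z of blank3_mid in the frame of fixture between 0.034 and 0.041 m and x of blank4_mid in the frame of fixture between -0.029 and -0.022 m and y of blank4_mid in the frame of fixture between -0.085 and 0.085 m and z of blank4_mid in the frame of fixture between 0.034 and 0.041 m and contact force between jaw and wedge above 4 N and z of wedge_mid in the frame of fixture below 0.029 m and x of bored_mid in the frame of tray between -0.067 and 0.067 m and y of bored_mid in the frame of tray between -0.082 and 0.082 m and z of bored_mid in the frame of tray below 0.04 m), for 0.3 s.
2. first shot: the cap is pressed fully down with the row locked (value of joint cap above 0.006 m and contact force between jaw and wedge above 4 N and z of wedge_mid in the frame of fixture below 0.029 m), for 0.05 s.
3. the cap has come up again (value of joint cap below 0.002 m), for 0.05 s.
4. second shot: the cap is pressed fully down with the row locked (all of step 2), for 0.05 s.
5. the cap has come up again (value of joint cap below 0.002 m), for 0.05 s.
At the end, for the whole second after the job is handed in: Every blank stands upright (0.08 rad) on the bed against fence and jaw (within 3.5 mm), inside the row; the wedge lies flat in its slot and presses the jaw with over 4 N; the bored part rests in the tray; the cap is up after two full presses; all at rest (all of step 1 and value of joint cap below 0.002 m and linear speed of each of blank1, blank2, blank3, blank4, bored, wedge below 0.02 m/s); the robot touches nothing.
It fails at once if the jar is disturbed (moved more than 3 cm) (distance of jar from where it was at the start of the episode above 0.03 m).
It fails at once if the wrench is disturbed (moved more than 3 cm) (distance of wrench from where it was at the start of the episode above 0.03 m).
It fails at once if the square is disturbed (moved more than 3 cm) (distance of square from where it was at the start of the episode above 0.03 m).
Of blank1, blank2, blank3, blank4 only 2 to 4 are there at a start; the rules pass over those that are not, and their reading is None.
At some moment in a run one of blank1, blank2, blank3, blank4, bored, wedge may be knocked a few centimetres aside while the robot is not near it.
Once in a run the grip may slacken for a moment while it holds something.
It also fails if it takes over 210 s, if anything falls off the work surface, if the arm or the gripper's body presses on something with over 40 N, if the wrist force passes 120 N, or if a joint passes its speed limit or range.

ROBOT

A 7-joint arm with a two-finger parallel gripper is mounted at the origin on the work surface. World frame = base frame: x ahead of the robot, y to its left, z up, the work surface at z = 0. Lengths are in mm, angles in rad, forces in N, time in s.
With the tool pointing down it reaches from about 375 to 925 mm from the base axis. Payload 3.1 kg.
Tool frame: the origin (TCP) lies between the finger pads; the fingertips stand 8 mm ahead of it and the grasp point (between the pads) lies 11 mm behind it; z points along the fingers, x is the direction in which the jaws open and shut, and the axes are right-handed (so a half turn about z gives the same grasp; the last joint's range is limited). The gripper opens to 85 mm and grips with 20 to 120 N. Pads are 22 mm wide; open, the fingers measure 114 mm over their backs; the gripper's body (76 mm by 85 mm) begins 54 mm behind the grasp point. The pads swing forward as they close: fully open they stand 13 mm farther back than shut.
Start: joints at [1.004, 0.383, 0.044, 1.598, -0.018, 1.161, -0.05], TCP at [293.699, -579.866, 239.269] pointing down, gripper open.
Joint ranges: [-2.61, 2.61], [-0.41, 2.15], [-1.48, 1.57], [0, 2.5], [-1.57, 4.71], [0.05, 1.97], [-2.85, 2.85]. Speed limits (rad/s): [2.79, 2.79, 3.14, 3.14, 3.14, 3.14, 3.14].

INTERFACE

Orientations are given as a unit quaternion [x, y, z, w].
In Python, from cell import ctrl gives the robot as it stands.
- The arm moves only by the shell command python3 -m crank 'ROWS' [OPENING] [FORCE]. ROWS is a JSON object of lists of equal length, an entry for each row: "slide": the shift along the tool's x, y, z in units of 30 mm (1.0 is 30 mm), a list of three; "turn": the turn about the tool's z in units of 5 degrees (1.0 is 5 degrees). In form: {"slide": [[dx, dy, dz], ...], "turn": [turn, ...]}. A call has 1 to 8 rows; each row shifts and turns the commanded pose from where the row before left it, along the tool's axes as they then stand; what a row does not reach is not made up. A row lasts 1/12 s, in which the tool goes at most 41.7 mm and 7.16 degrees, less where a joint would pass 70% of its speed; a pose out of reach is approached as far as the arm can. A call is refused whole if a number of a shift passes 1 or a number of a turn 1, either way. A call with a gripper value outside its range is refused whole. OPENING is the opening, from 0 (shut) to 1 (fully open), set as the call begins (- or left out, the last holds). The fingers move at their own pace and stop on an object; FORCE is the grip in N (left out, the last holds). Time passes only in rows, so rows that do not move let the fingers close. It gives the time, the measured TCP pose, the force and the opening at its end, in the units of the state.
- ctrl.observe(): the state, without advancing time (a new reading comes with each control period).
- ctrl.grab_frame(name): name is "side" or "top"; returns a dict with "pixels" (384x512x3 uint8, red, green, blue), "depth" (384x512 float32, mm along the optical axis (not along the pixel's ray), 0 where there is no reading), "mtx" (3x3 intrinsics, pixels), "world_to_cam" (4x4, takes a point from world to camera coordinates). Camera axes: x right, y down, z forward; pixel columns grow to the right and rows downward; lengths in mm; the calibration is good to about 2 mm. A picture is of the moment at which its call begins.
- ctrl.sign_off(): hands the job in, once; it reports no verdict.
The state is a dict: "time_s": time; "qpos": joint angles; "qvel": joint speeds; "tau": joint torques, N m; "ee_pos": TCP position; "eef_rot": TCP orientation; "force": force on the tool from outside, world axes, zero at the start; "moment": the same for the moment, N m; "width": finger opening in mm.
Only numpy, scipy, OpenCV 4.12 (cv2) and the standard library are available. Lean on these libraries where they do the work, as an engineer would, in place of code of your own. Each camera call takes 0.05 s, during which the arm holds its last target. There are 200 camera calls.

## Working session

There is one attempt and no reset: what is moved stays moved. The work goes in short steps, Python scripts to look and compute and a shell command to move; the robot and the scene stay as the last step left them, time stands still between calls to the robot, and variables do not carry over. Pictures are saved under pics/ and viewed, about 12 in all and at most 16, crops included, and the job is handed in when it is done.

```bash
ls; mkdir -p pics; python3 - <<'E'
from cell import ctrl
import cv2,numpy as np
s=ctrl.observe();print({k:np.round(v,3).tolist() for k,v in s.items()})
for n in("top","side"):
    f=ctrl.grab_frame(n);cv2.imwrite(f"pics/{n}0.png",cv2.resize(f["pixels"][:,:,::-1],(768,576)))
    np.savez(f"{n}0.npz",**f);print(n,f["mtx"].round(1).tolist(),f["world_to_cam"].round(3).tolist())
E
```

```text
pics
{'time_s': 0.0, 'qpos': [1.004, 0.384, 0.044, 1.6, -0.018, 1.161, -0.05], 'qvel': [-0.002, -0.0, -0.001, -0.001, 0.0, 0.002, -0.0], 'tau': [0.0, -43.346, 1.024, -24.951, 0.011, 0.011, 0.0], 'ee_pos': [293.264, -579.052, 237.849], 'eef_rot': [0.852, -0.524, -0.001, -0.001], 'force': [0.302, 0.442, -0.031], 'moment': [-0.074, 0.007, -0.006], 'width': 85.455}
top [[396.0, 0.0, 252.3], [0.0, 396.0, 190.7], [0.0, 0.0, 1.0]] [[0.016, -1.0, 0.007, -54.849], [-0.99, -0.017, -0.138, 555.748], [0.138, -0.005, -0.99, 1134.838], [0.0, 0.0, 0.0, 1.0]]
side [[428.4, 0.0, 259.4], [0.0, 428.4, 192.2], [0.0, 0.0, 1.0]] [[-0.998, -0.068, -0.008, 540.558], [-0.043, 0.71, -0.703, 116.121], [0.054, -0.701, -0.711, 1120.449], [0.0, 0.0, 0.0, 1.0]]
```

View pics/top0.png

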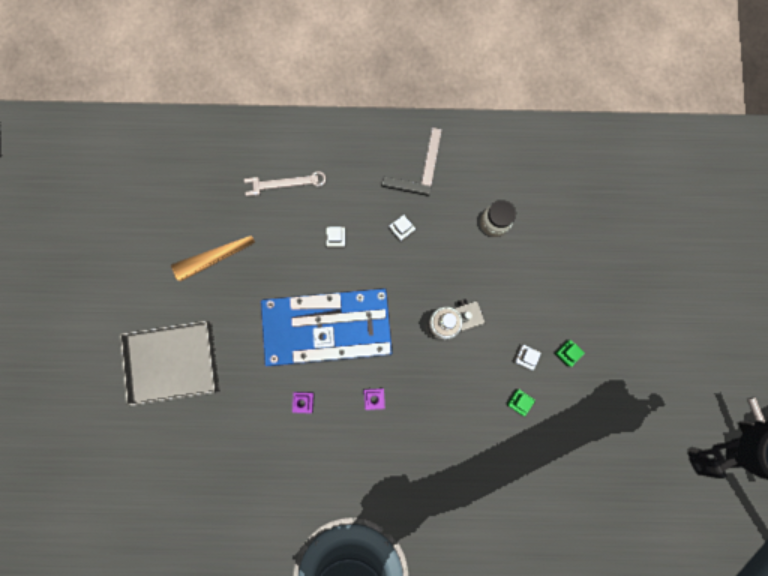

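View pics/side0.png

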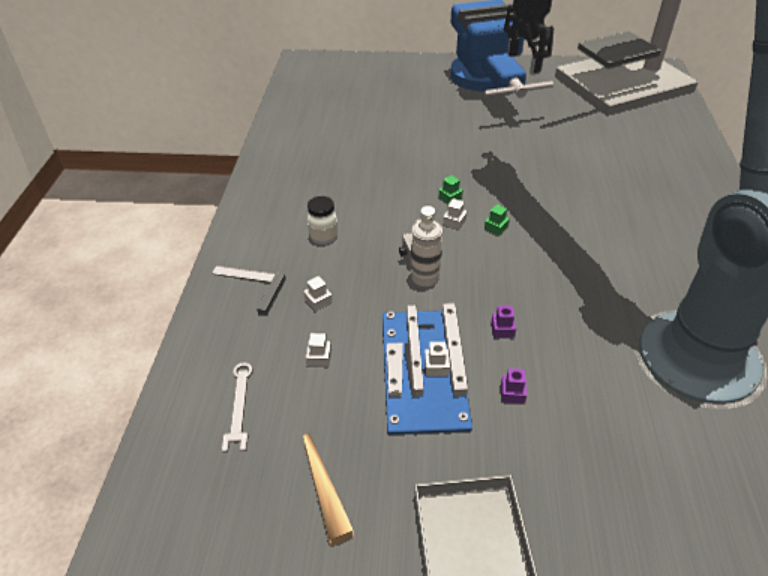

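The top view (768 px wide) shows three white blanks without holes at (336,237), (402,227) and (528,357). The white bored part is in the fixture at (323,337). The look-alikes are green at (570,353) and (521,402), and purple at (303,403) and (374,399). The wedge runs from its thick end (177,272) to its thin end (253,238). The tray is at (169,362), the spray at (447,322), the jar at (498,217), the square near (410,180) and the wrench at (285,183).

I'm choosing the white parts and checking them in a crop.

```bash
cat > h.py <<'E'
import numpy as np,cv2
from cell import ctrl
def pts(f):
    d=f["depth"].astype(float);h,w=d.shape;u,v=np.meshgrid(np.arange(w),np.arange(h));K=f["mtx"]
    c=np.stack([(u-K[0,2])/K[0,0]*d,(v-K[1,2])/K[1,1]*d,d],-1);T=np.linalg.inv(f["world_to_cam"])
    P=c@T[:3,:3].T+T[:3,3];P[d==0]=np.nan;return P
def ray(f,uv,z):
    T=np.linalg.inv(f["world_to_cam"]);uv=np.atleast_2d(uv).astype(float)
    r=np.c_[uv,np.ones(len(uv))]@np.linalg.inv(f["mtx"]).T@T[:3,:3].T
    o=T[:3,3];return (o+r*((z-o[2])/r[:,2])[:,None])[:,:2]
def proj(f,p):
    c=f["world_to_cam"]@np.r_[p,1];q=f["mtx"]@c[:3];return q[:2]/q[2]
def comps(m,a=12):
    n,l,s,c=cv2.connectedComponentsWithStats(m.astype(np.uint8));return [(l==i) for i in range(1,n) if s[i,4]>=a]
def rect(p):
    """min-area rect of xy points: centre, sizes, angle of long side in deg"""
    (c,(w,h),a)=cv2.minAreaRect(np.float32(p)); 
    return np.round([*c,max(w,h),min(w,h),(a if w>=h else a+90)%180],1)
def pose():
    s=ctrl.observe();x,y,z,w=s["eef_rot"];return np.array(s["ee_pos"]),np.degrees(np.arctan2(2*(x*y+z*w),1-2*(y*y+z*z))),s
def go(t,psi):
    """turn units, then slide units in the turned frame, to reach TCP t with tool x at yaw psi"""
    p,a,s=pose();d=np.array(t)-p;q=np.radians(psi);c,n=np.cos(q),np.sin(q)
    print("at",p.round(1),"yaw",round(a,1),"| turn",round(-((psi-a+180)%360-180)/5,2),"slide",(np.array([c*d[0]+n*d[1],n*d[0]-c*d[1],-d[2]])/30).round(3))
E
python3 - <<'E'
from h import *
fr={n:dict(np.load(n+"0.npz")) for n in("top","side")}
for n,f in fr.items():
    P=pts(f);hsv=cv2.cvtColor(f["pixels"],cv2.COLOR_RGB2HSV);z=P[...,2];x=P[...,0];y=P[...,1]
    H,S,V=[hsv[...,i].astype(int) for i in range(3)]
    ok=(x>350)&(x<900)&(y>-400)&(y<450)
    for nm,m in dict(bosstops=ok&(z>43)&(z<70)&(S<60)&(V>120),green=ok&(z>43)&(S>100)&(abs(H-60)<20),wedge=ok&(z>16)&(z<32)&(S>90)&(abs(H-15)<12),blue=ok&(z<18)&(S>100)&(abs(H-110)<12),rim=ok&(y>150)&(x<600)&(z>28)&(z<45)&(S<60),cap=ok&(z>155)&(z<180)&(x<640)).items():
        print(n,nm)
        for c in comps(m,10 if nm!="rim" else 60):
            vu=np.argwhere(c).mean(0);print("  px",vu[::-1].round(1),c.sum(),rect(P[c][:,:2]),"mean",P[c].mean(0).round(1),"z",np.percentile(z[c],[10,50,95]).round(1))
f=fr["top"];im=f["pixels"][:,:,::-1]
cr=[cv2.resize(im[v-14:v+14,u-14:u+14],(250,250),interpolation=cv2.INTER_CUBIC) for u,v in((224,158),(268,152),(352,238))]
cb=cv2.resize(im[185:250,165:270],(750,464),interpolation=cv2.INTER_CUBIC)
cv2.imwrite("pics/crop1.png",cv2.resize(np.vstack([np.hstack(cr),cb]),(630,600)))
E
```

```text
top bosstops
  px [329.3 149.7] 70 [ 684.1 -274.2   58.    27.9   63.4] mean [ 680.6 -271.4   57.3] z [50.5 57.8 63.7]
  px [268.4 149.2] 80 [681.2 -91.1  26.   25.4  41.1] mean [680.6 -91.2  50.2] z [46.7 50.5 53.5]
  px [223. 155.] 81 [6.609e+02 4.330e+01 2.560e+01 2.440e+01 2.000e-01] mean [660.5  43.3  50.6] z [47.8 50.3 54.1]
  px [314.1 209.7] 190 [ 501.3 -222.6   49.1   45.8  109.7] mean [ 502.1 -226.6   50.8] z [48.2 50.7 54.9]
  px [215.  223.7] 65 [456.   60.8  25.9  25.8   5.1] mean [456.1  59.9  62.2] z [59.4 62.8 65.7]
  px [353.9 237.4] 89 [ 424.1 -341.5   26.4   26.2   66.7] mean [ 424.  -341.2   50.7] z [47.3 50.7 54. ]
top green
top wedge
  px [137.7 171.7] 444 [617.7 289.2 170.2  30.7 116.5] mean [610.6 300.6  24.2] z [21.  24.2 28.2]
top blue
  px [241. 213.] 954 [488.9  -0.8 132.9 124.2  95.5] mean [492.3 -12.8  12.7] z [10.  12.7 16.5]
  px [189.5 220.5] 1100 [471.1 114.2 146.3 133.3  96.2] mean [467.  140.9  12.6] z [ 9.6 12.7 16.5]
top rim
  px [126.1 228.2] 156 [447.4 333.6 209.4 101.2  60. ] mean [440.3 322.3  35. ] z [30.  35.4 39.7]
top cap
  px [298.9 213.
[... 780 characters left out ...]
] mean [456.7  63.1  58.8] z [50.1 60.9 63.4]
side green
side wedge
  px [213.2 307.9] 102 [622.5 267.9 122.6   6.7 121.3] mean [627.2 260.3  23.9] z [22.  23.9 26.5]
  px [219.2 338.1] 530 [620.1 311.  142.9  31.5 122.9] mean [604.4 329.4  23.5] z [21.4 23.7 26.1]
side blue
  px [286.4 220.1] 382 [466.7  -6.4 142.7  46.5  96.4] mean [470.1 -18.9  11.6] z [ 9.4 11.7 14.6]
  px [280.9 262.9] 1975 [480.3  57.9 267.5 133.3  96.6] mean [481.2 118.9  11.5] z [ 9.3 11.6 14.3]
side rim
  px [298.2 333.3] 286 [442.2 316.9 185.   93.4  52. ] mean [437.5 312.7  34.1] z [29.6 34.8 38.1]
side cap
  px [284.8 142. ] 70 [ 483.7 -163.    28.9   22.7  127.4] mean [ 483.4 -161.6  163.1] z [156.9 164.  167.2]
```

View pics/crop1.png

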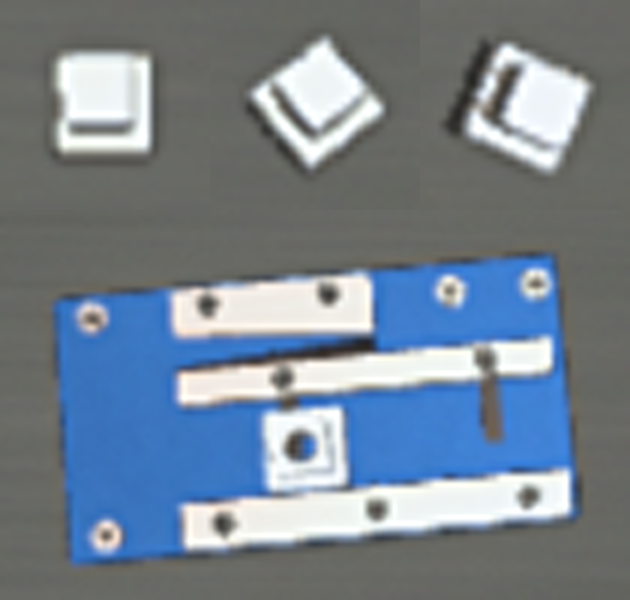

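The crop confirms the top row are solid-boss blanks, and the part in the fixture has a hole. Next I'll get precise fixture and tray frames.

```bash
python3 - <<'E'
from h import *
for n in("top","side"):
    f=dict(np.load(n+"0.npz"));P=pts(f);hsv=cv2.cvtColor(f["pixels"],cv2.COLOR_RGB2HSV)
    H,S,V=[hsv[...,i].astype(int) for i in range(3)];x,y,z=P[...,0],P[...,1],P[...,2]
    ok=(x>350)&(x<600)&(y>-140)&(y<220)
    m=ok&(S>110)&(abs(H-110)<14)&(V>60)
    hull=cv2.convexHull(np.argwhere(m)[:,::-1].astype(np.int32))[:,0]
    print(n,"fixture",rect(ray(f,hull,12.)))
    # steel tops
    s=ok&(z>29)&(z<39)&(S<60)&(V>120)&(x<560)
    for c in comps(s,30):print("  steel",c.sum(),rect(P[c][:,:2]),z[c].mean().round(1))
    hf=ok&(z<16)
    # tray: everything raised over z 25 at tray
    t=(x>330)&(x<560)&(y>190)&(y<460)&(z>1.5+26)&(z<50)&(S<90)
    h=cv2.convexHull(np.argwhere(t)[:,::-1].astype(np.int32))[:,0]
    print("  tray",rect(ray(f,h,36.)), np.nanmean(P[t],0).round(1))
E
```

```text
top fixture [477.1  59.1 253.  133.6  96.2]
  steel 249 [526.7  79.6  95.8  25.3  92.8] 34.5
  steel 312 [494.6  32.3 181.4  16.5  96.2] 34.7
  steel 520 [447.3  28.  188.1  62.7  96.2] 34.8
  tray [401.4 361.8 172.7 139.7  99.6] [410.8 364.4  34.9]
side fixture [479.7  63.4 253.7 132.9  96.3]
  steel 546 [448.4  31.  190.5  62.9  96.3] 33.9
  steel 342 [496.2  35.6 184.9  16.7  96.2] 33.8
  steel 287 [526.6  82.1 101.   25.7  93.9] 33.7
  tray [406.3 344.9 140.6 126.1   9.8] [409.1 317.6  34. ]
```

```bash
python3 -c "
from h import *
go([456.3,61.6,238],6.25)"
python3 -m crank '{"slide":[[0,0,0],[0,0,0],[0,0,0],[0,0,0],[0,0,0],[0,0,0],[0,0,0],[0,0,0]],"turn":[-1,-1,-1,-1,-1,-1,-1,-1]}' 1 40
python3 -m crank '{"slide":[[0,0,0],[0,0,0],[0,0,0],[0,0,0],[0,0,0],[0,0,0]],"turn":[-1,-1,-1,-1,-1,-0.87]}'
python3 -c "
from h import *
go([456.3,61.6,238],6.25)"
```

```text
at [ 293.3 -579.1  238. ] yaw -63.1 | turn -13.88 slide [  7.725 -20.638  -0.   ]
time_s: 0.77
ee_pos: [293.4, -579.4, 238.4]
eef_rot: [0.98, -0.198, -0.001, -0.001]
force: [0.7, -0.0, 0.2]
width: 85.6
time_s: 1.27
ee_pos: [293.4, -579.4, 238.5]
eef_rot: [0.998, 0.056, -0.0, -0.001]
force: [0.1, -0.2, -0.3]
width: 85.3
at [ 293.4 -579.4  238.5] yaw 6.4 | turn 0.04 slide [ 7.7240e+00 -2.0649e+01  1.5000e-02]
```

```bash

python3 -m crank '{"slide":[[0.368,-0.983,0],[0.368,-0.983,0],[0.368,-0.983,0],[0.368,-0.983,0],[0.368,-0.983,0],[0.368,-0.983,0],[0.368,-0.983,0],[0.368,-0.983,0]],"turn":[0,0,0,0,0,0,0,0]}' |head -2
python3 -m crank '{"slide":[[0.368,-0.983,0],[0.368,-0.983,0],[0.368,-0.983,0],[0.368,-0.983,0],[0.368,-0.983,0],[0.368,-0.983,0],[0.368,-0.983,0],[0.368,-0.983,0]],"turn":[0,0,0,0,0,0,0,0]}' |head -2
python3 -m crank '{"slide":[[0.368,-0.983,0],[0.368,-0.983,0],[0.368,-0.983,0],[0.368,-0.983,0],[0.368,-0.983,0],[0,0,0],[0,0,0],[0,0,0]],"turn":[0,0,0,0,0,0,0,0]}' |head -2
python3 -c "
from h import *
go([456.3,61.6,80],6.25)"
```

```text
time_s: 1.93
ee_pos: [355.7, -334.0, 238.8]
time_s: 2.6
ee_pos: [417.8, -90.2, 239.0]
time_s: 3.27
ee_pos: [456.6, 60.4, 238.8]
at [456.6  60.4 238.8] yaw 6.2 | turn -0.0 slide [-0.007 -0.042  5.292]
```

```bash

python3 -m crank '{"slide":[[0,-0.04,0.9],[0,0,0.9],[0,0,0.9],[0,0,0.9],[0,0,0.9],[0,0,0.8],[0,0,0],[0,0,0]],"turn":[0,0,0,0,0,0,0,0]}' 
python3 -m crank '{"slide":[[0,0,0.5],[0,0,0.55],[0,0,0],[0,0,0]],"turn":[0,0,0,0]}'
python3 -m crank '{"slide":[[0,0,0],[0,0,0],[0,0,0],[0,0,0],[0,0,0],[0,0,0],[0,0,0],[0,0,0]],"turn":[0,0,0,0,0,0,0,0]}' 0 50
python3 - <<'E'
from h import *
f=ctrl.grab_frame("side");im=f["pixels"][:,:,::-1]
cv2.imwrite("pics/g1.png",cv2.resize(im[150:290,200:370],(680,560),interpolation=cv2.INTER_CUBIC))
go([456.3,61.6,46],6.25)
E
```

```text
time_s: 3.93
ee_pos: [455.4, 60.3, 79.1]
eef_rot: [0.999, 0.053, -0.002, 0.0]
force: [-0.0, 0.0, 1.7]
width: 85.2
time_s: 4.27
ee_pos: [457.7, 61.5, 49.9]
eef_rot: [0.999, 0.054, 0.0, 0.0]
force: [0.7, 0.0, 1.0]
width: 85.5
time_s: 4.93
ee_pos: [457.4, 62.1, 49.4]
eef_rot: [0.999, 0.054, 0.0, 0.0]
force: [-1.9, -0.3, 5.4]
width: 25.2
at [457.4  62.1  49.4] yaw 6.2 | turn -0.01 slide [-0.039  0.012  0.114]
```

View pics/g1.png

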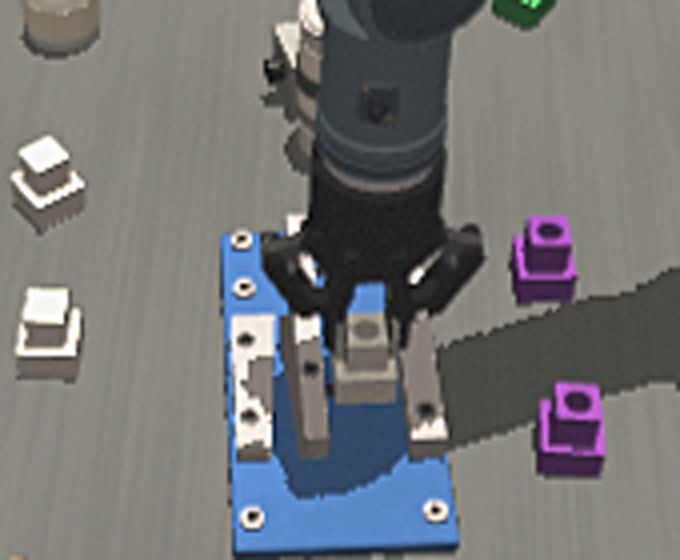

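```bash

python3 -m crank '{"slide":[[0,0,-0.5],[0,0,-0.9],[0,0,-0.9],[0,0,-0.9],[0,0,0],[0,0,0]],"turn":[0,0,0,0,0,0]}' 
python3 -c "
from h import *
go([403,362,150],6.25)"
```

```text
time_s: 5.48
ee_pos: [458.2, 62.1, 146.0]
eef_rot: [0.999, 0.054, 0.002, 0.0]
force: [-1.1, 0.1, -1.2]
width: 24.6
at [458.2  62.1 146. ] yaw 6.2 | turn -0.01 slide [ -0.741 -10.139  -0.135]
```

```bash

python3 -m crank '{"slide":[[-0.074,-0.9,0],[-0.074,-0.9,0],[-0.074,-0.9,0],[-0.074,-0.9,0],[-0.074,-0.9,0],[-0.074,-0.9,0],[-0.074,-0.9,0],[-0.074,-0.9,0]],"turn":[0,0,0,0,0,0,0,0]}' |head -2
python3 -m crank '{"slide":[[-0.074,-0.9,0],[-0.074,-0.9,0],[-0.074,-0.9,0],[0,-0.24,0],[0,0,0],[0,0,0]],"turn":[0,0,0,0,0,0]}' 
python3 -m crank '{"slide":[[0,0,0.9],[0,0,0.9],[0,0,0.9],[0,0,0.4],[0,0,0.25],[0,0,0],[0,0,0],[0,0,0]],"turn":[0,0,0,0,0,0,0,0]}' 
python3 -c "
from h import *
go([403,362,42],6.25)"
```

```text
time_s: 6.15
ee_pos: [414.1, 274.9, 142.5]
time_s: 6.65
ee_pos: [398.9, 360.6, 143.0]
eef_rot: [0.998, 0.055, -0.001, 0.001]
force: [0.4, -0.9, -1.2]
width: 24.8
time_s: 7.32
ee_pos: [400.9, 362.6, 45.7]
eef_rot: [0.999, 0.054, 0.001, -0.001]
force: [0.4, 0.3, -0.3]
width: 25.2
at [400.9 362.6  45.7] yaw 6.2 | turn -0.01 slide [0.066 0.028 0.125]
```

```bash

python3 -m crank '{"slide":[[0,0,0.13],[0,0,0]],"turn":[0,0]}' 
python3 -m crank '{"slide":[[0,0,0],[0,0,0],[0,0,0],[0,0,0],[0,0,0],[0,0,0],[0,0,-0.6],[0,0,-0.9]],"turn":[0,0,0,0,0,0,0,0]}' 1
python3 -m crank '{"slide":[[0,0,-0.9],[0,0,-0.9],[0,0,0],[0,0,0]],"turn":[1,0.25,0,0]}' |head -2
python3 -c "
from h import *
go([661.1,45.6,140],0)"
```

```text
time_s: 7.48
ee_pos: [400.4, 362.3, 41.1]
eef_rot: [0.999, 0.054, 0.001, -0.0]
force: [-0.1, -0.4, -1.4]
width: 24.8
time_s: 8.15
ee_pos: [397.9, 359.7, 83.2]
eef_rot: [0.999, 0.054, -0.003, 0.002]
force: [0.4, 0.3, 0.5]
width: 85.5
time_s: 8.48
ee_pos: [401.0, 363.0, 141.3]
at [401.  363.  141.3] yaw -0.0 | turn -0.0 slide [ 8.671 10.58   0.044]
```

```bash

python3 -m crank '{"slide":[[0.788,0.962,0],[0.788,0.962,0],[0.788,0.962,0],[0.788,0.962,0],[0.788,0.962,0],[0.788,0.962,0],[0.788,0.962,0],[0.788,0.962,0]],"turn":[0,0,0,0,0,0,0,0]}' |head -2
python3 -m crank '{"slide":[[0.788,0.962,0],[0.788,0.962,0],[0.788,0.962,0],[0,0,0],[0,0,0],[0,0,0]],"turn":[0,0,0,0,0,0]}' |head -2
python3 - <<'E'
from h import *
go([661.1,45.6,60],0)
for n in("side","top"):
    f=ctrl.grab_frame(n);im=f["pixels"][:,:,::-1];cv2.imwrite(f"pics/{n}1.png",im)
    P=pts(f);x,y,z=P[...,0],P[...,1],P[...,2];hsv=cv2.cvtColor(f["pixels"],cv2.COLOR_RGB2HSV)
    for c in comps((hsv[...,1]<70)&(hsv[...,2]>110)&(z>43)&(z<57)&(x>400)&(x<740)&(y<120),15):
        if c.sum()<120: print(n,c.sum(),rect(P[c][:,:2]),P[c].mean(0).round(1))
    if n=="side":t=im[290:384,270:400]
    else:cv2.imwrite("pics/c2.png",np.hstack([cv2.resize(t,(390,282)),cv2.resize(im[200:294,60:190],(390,282))]))
E
```

```text
time_s: 9.15
ee_pos: [588.4, 128.6, 137.3]
time_s: 9.65
ee_pos: [658.3, 44.2, 137.3]
at [658.3  44.2 137.3] yaw -0.1 | turn -0.01 slide [ 0.093 -0.046  2.577]
side 43 [ 424.9 -338.8   29.5   24.5   60.6] [ 424.9 -338.    49.6]
side 21 [ 673.2 -270.6   33.2    5.5   72.3] [ 674.1 -267.7   49.2]
side 45 [ 521.9 -216.1   44.9   17.9   92.5] [ 519.3 -218.8   49.3]
side 59 [ 480.2 -148.9   52.5   24.5    8.7] [ 482.5 -145.1   50.4]
side 62 [682.2 -87.4  26.1  26.1  36. ] [683.2 -86.7  49.5]
side 81 [660.9  48.4  26.8  24.8  90.4] [661.3  48.1  49.5]
top 81 [681.4 -91.6  26.   25.7 129.2] [680.5 -91.4  50.4]
top 37 [ 678.8 -272.6   52.6   17.9   68.4] [ 677.2 -272.1   51.8]
top 88 [ 423.6 -342.1   26.2   26.   154.8] [ 423.8 -341.4   50.6]
```

View pics/c2.png

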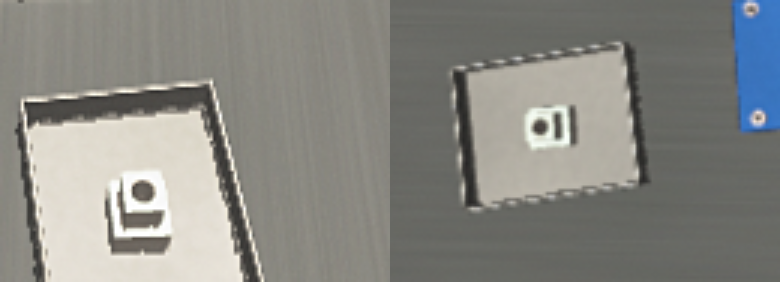

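The bored part stands in the tray. Next is blank A.

```bash

python3 -m crank '{"slide":[[0.09,-0.03,0.9],[0,0,0.9],[0,0,0.8],[0,0,0.4],[0,0,0.35],[0,0,0],[0,0,0]],"turn":[0,0,0,0,0,0,0]}' 
python3 -m crank '{"slide":[[0,0,0],[0,0,0],[0,0,0],[0,0,0],[0,0,0],[0,0,0],[0,0,0],[0,0,0]],"turn":[0,0,0,0,0,0,0,0]}' 0 50
python3 -c "
from h import *
go([661,45.6,37],0)"
```

```text
time_s: 10.33
ee_pos: [662.4, 46.0, 39.2]
eef_rot: [1.0, 0.0, 0.0, -0.0]
force: [-0.5, -0.2, -0.0]
width: 85.2
time_s: 11.0
ee_pos: [663.0, 45.2, 39.7]
eef_rot: [1.0, -0.0, 0.001, -0.0]
force: [-1.0, -0.2, 4.3]
width: 25.0
at [663.   45.2  39.7] yaw -0.0 | turn -0.01 slide [-0.067 -0.014  0.091]
```

```bash

python3 -m crank '{"slide":[[0,0,-0.5],[0,0,-0.9],[0,0,-0.9],[0,0,-0.7],[0,0,0],[0,0,0]],"turn":[0,0,-1,-0.25,0,0]}' 
python3 -c "
from h import *
go([456.9,83,130],6.25)"
```

```text
time_s: 11.5
ee_pos: [663.2, 45.3, 130.7]
eef_rot: [0.999, 0.054, 0.001, -0.0]
force: [-0.1, 0.1, -1.4]
width: 24.9
at [663.2  45.3 130.7] yaw 6.2 | turn -0.01 slide [-6.7   -1.998  0.022]
```

```bash

python3 -m crank '{"slide":[[-0.9,-0.265,0],[-0.9,-0.265,0],[-0.9,-0.265,0],[-0.9,-0.265,0],[-0.9,-0.265,0],[-0.9,-0.265,0],[-0.9,-0.265,0],[-0.4,-0.14,0]],"turn":[0,0,0,0,0,0,0,0]}' |head -2
python3 -m crank '{"slide":[[0,0,0],[0,0,0],[0,0,0.9],[0,0,0.7],[0,0,0],[0,0,0]],"turn":[0,0,0,0,0,0]}' 
python3 -c "
from h import *
go([456.9,83,52.5],6.25)"
```

```text
time_s: 12.17
ee_pos: [449.5, 82.5, 126.2]
time_s: 12.67
ee_pos: [455.6, 82.4, 79.7]
eef_rot: [0.999, 0.054, -0.002, -0.0]
force: [-0.4, -0.2, -1.0]
width: 24.9
at [455.6  82.4  79.7] yaw 6.2 | turn -0.02 slide [ 0.044 -0.014  0.907]
```

```bash

python3 -m crank '{"slide":[[0.05,0,0.2],[0,0,0.25],[0,0,0.25],[0,0,0.15],[0,0,0],[0,0,0]],"turn":[0,0,0,0,0,0]}' 
python3 - <<'E'
from h import *
go([456.9,83,52.5],6.25)
f=ctrl.grab_frame("side");im=f["pixels"][:,:,::-1]
cv2.imwrite("pics/g2.png",cv2.resize(im[190:300,220:350],(650,550),interpolation=cv2.INTER_CUBIC))
E
```

```text
time_s: 13.17
ee_pos: [457.2, 83.0, 55.1]
eef_rot: [0.999, 0.054, -0.0, -0.0]
force: [-0.8, 0.3, -1.3]
width: 24.7
at [457.2  83.   55.1] yaw 6.2 | turn -0.0 slide [-0.011 -0.     0.087]
```

View pics/g2.png

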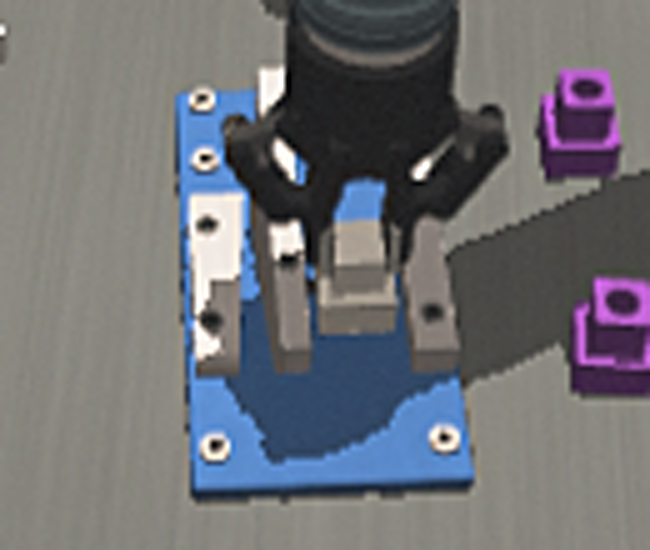

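```bash

python3 -m crank '{"slide":[[0,0,0.1],[0,0,0],[0,0,0]],"turn":[0,0,0]}' 
python3 -m crank '{"slide":[[0,0,0],[0,0,0],[0,0,0],[0,0,0],[0,0,0],[0,0,0],[0,0,-0.5],[0,0,-0.9]],"turn":[0,0,0,0,0,0,0,0]}' 1
python3 -m crank '{"slide":[[0,0,-0.9],[0,0,-0.6],[0,0,0],[0,0,0],[0,0,0],[0,0,0],[0,0,0]],"turn":[-1,-1,-1,-1,-1,-1,-0.65]}' |head -2
python3 -c "
from h import *
go([682,-89.3,130],39.5)"
```

```text
time_s: 13.47
ee_pos: [457.6, 83.0, 52.4]
eef_rot: [0.999, 0.054, 0.0, 0.0]
force: [-0.1, -0.3, -0.7]
width: 24.7
time_s: 14.13
ee_pos: [454.6, 82.4, 92.4]
eef_rot: [0.999, 0.054, -0.004, -0.0]
force: [0.6, -0.3, 0.8]
width: 85.2
time_s: 14.72
ee_pos: [457.5, 82.9, 139.4]
at [457.5  82.9 139.4] yaw 39.7 | turn 0.04 slide [2.124 9.191 0.315]
```

```bash

python3 -m crank '{"slide":[[0.212,0.92,0],[0.212,0.92,0],[0.212,0.92,0],[0.212,0.92,0],[0.212,0.92,0],[0.212,0.92,0],[0.212,0.92,0],[0.212,0.92,0]],"turn":[0,0,0,0,0,0,0,0]}' |head -2
python3 -m crank '{"slide":[[0.212,0.92,0],[0.212,0.92,0],[0,0,0.5],[0,0,0.9],[0,0,0.9],[0,0,0],[0,0,0]],"turn":[0,0,0,0,0,0,0]}' |head -2
python3 -c "
from h import *
go([682,-89.3,39.5],39.5)"
```

```text
time_s: 15.38
ee_pos: [638.0, -56.3, 139.0]
time_s: 15.97
ee_pos: [679.7, -89.5, 67.9]
at [679.7 -89.5  67.9] yaw 39.5 | turn -0.0 slide [0.064 0.043 0.947]
```

```bash

python3 -m crank '{"slide":[[0.04,0.04,0.45],[0,0,0.5],[0,0,0],[0,0,0]],"turn":[0,0,0,0]}' |head -2
python3 -m crank '{"slide":[[0,0,0],[0,0,0],[0,0,0],[0,0,0],[0,0,0],[0,0,0],[0,0,0],[0,0,0]],"turn":[0,0,0,0,0,0,0,0]}' 0 50
python3 -m crank '{"slide":[[0,0,-0.5],[0,0,-0.9],[0,0,-0.9],[0,0,-0.7],[0,0,0],[0,0,0],[0,0,0]],"turn":[0,0,1,1,1,1,1]}' |head -2
python3 -m crank '{"slide":[[0,0,0],[0,0,0],[0,0,0],[0,0,0]],"turn":[1,0.65,0,0]}' 
python3 -c "
from h import *
go([462.5,31.3,130],6.25)"
```

```text
time_s: 16.3
ee_pos: [682.9, -89.9, 41.0]
time_s: 16.97
ee_pos: [684.1, -90.0, 42.5]
eef_rot: [0.941, 0.338, 0.0, 0.0]
force: [-1.4, -0.0, 4.4]
width: 24.2
time_s: 17.55
ee_pos: [683.8, -89.5, 133.0]
time_s: 17.88
ee_pos: [683.5, -89.5, 131.9]
eef_rot: [0.998, 0.055, -0.0, -0.0]
force: [-0.2, -0.3, -2.7]
width: 24.9
at [683.5 -89.5 131.9] yaw 6.3 | turn 0.02 slide [-6.883 -4.805  0.065]
```

```bash

python3 -m crank '{"slide":[[-0.86,-0.6,0],[-0.86,-0.6,0],[-0.86,-0.6,0],[-0.86,-0.6,0],[-0.86,-0.6,0],[-0.86,-0.6,0],[-0.86,-0.6,0],[-0.86,-0.6,0]],"turn":[0,0,0,0,0,0,0,0]}' |head -2
python3 -m crank '{"slide":[[0,0,0],[0,0,0],[0,0,0.8],[0,0,0.7],[0,0,0],[0,0,0]],"turn":[0,0,0,0,0,0]}' 
python3 -c "
from h import *
go([462.5,31.3,54.5],6.25)"
```

```text
time_s: 18.55
ee_pos: [461.5, 31.8, 132.0]
time_s: 19.05
ee_pos: [463.0, 30.6, 86.4]
eef_rot: [0.999, 0.054, -0.001, -0.0]
force: [0.1, -1.0, -0.6]
width: 24.3
at [463.   30.6  86.4] yaw 6.2 | turn -0.01 slide [-0.013 -0.024  1.062]
```

```bash

python3 -m crank '{"slide":[[0,0,0.3],[0,0,0.3],[0,0,0.3],[0,0,0.16],[0,0,0],[0,0,0]],"turn":[0,0,0,0,0,0]}' 
python3 -m crank '{"slide":[[0,0,0],[0,0,0],[0,0,0],[0,0,0],[0,0,0],[0,0,0],[0,0,-0.5],[0,0,-0.9]],"turn":[0,0,0,0,0,0,0,0]}' 1
python3 -m crank '{"slide":[[0,0,-1],[0,0,-1],[0,0,-1],[0,0,-1],[0,0,-1],[0,0,0],[0,0,0],[0,0,0]],"turn":[1,1,1,1,1,1,0.35,0]}' 0.55
python3 -c "
from h import *
go([424.4,-340,240],-25.5)"
```

```text
time_s: 19.55
ee_pos: [463.0, 31.2, 54.8]
eef_rot: [0.999, 0.054, -0.0, -0.0]
force: [-0.0, 1.1, -3.2]
width: 24.7
time_s: 20.22
ee_pos: [460.0, 30.8, 95.1]
eef_rot: [0.999, 0.054, -0.004, -0.001]
force: [0.7, 0.1, -0.1]
width: 85.7
time_s: 20.88
ee_pos: [463.3, 31.0, 247.9]
eef_rot: [0.975, -0.221, 0.001, 0.0]
force: [-0.3, -0.1, -1.0]
width: 47.1
at [463.3  31.  247.9] yaw -25.6 | turn -0.01 slide [ 4.153 11.72   0.265]
```

```bash

python3 -m crank '{"slide":[[0.346,0.976,0],[0.346,0.976,0],[0.346,0.976,0],[0.346,0.976,0],[0.346,0.976,0],[0.346,0.976,0],[0.346,0.976,0],[0.346,0.976,0]],"turn":[0,0,0,0,0,0,0,0]}' |head -2
python3 -m crank '{"slide":[[0.346,0.976,0],[0.346,0.976,0],[0.346,0.976,0],[0.346,0.976,0],[0,0,0.5],[0,0,0.9],[0,0,0.9],[0,0,0]],"turn":[0,0,0,0,0,0,0,0]}' |head -2
python3 -m crank '{"slide":[[0,0,1],[0,0,1],[0,0,1],[0,0,0],[0,0,0]],"turn":[0,0,0,0,0]}' |head -2
python3 - <<'E'
from h import *
go([424.4,-340,41.5],-25.5)
for n in("top","side"):
    f=ctrl.grab_frame(n);P=pts(f);x,y,z=P[...,0],P[...,1],P[...,2];hsv=cv2.cvtColor(f["pixels"],cv2.COLOR_RGB2HSV)
    im=f["pixels"][:,:,::-1];r=im[100:190,240:370] if n=="side" else im[190:290,290:420]
    cv2.imwrite(f"pics/k{n}.png",cv2.resize(r,(390,300)))
cv2.imwrite("pics/k.png",np.hstack([cv2.imread("pics/ktop.png"),cv2.imread("pics/kside.png")]))
E
```

```text
time_s: 21.55
ee_pos: [436.1, -217.4, 246.5]
time_s: 22.22
ee_pos: [419.5, -337.0, 171.8]
time_s: 22.63
ee_pos: [422.9, -338.7, 87.3]
at [ 422.9 -338.7   87.3] yaw -25.5 | turn 0.0 slide [0.064 0.018 1.527]
```

View pics/k.png

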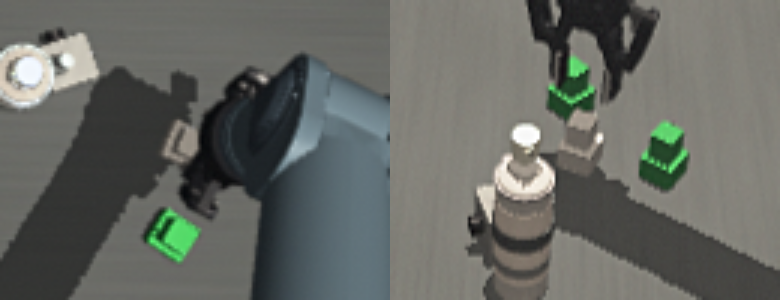

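```bash

python3 -m crank '{"slide":[[0.03,0.02,0.5],[0,0,0.5],[0,0,0.3],[0,0,0.22],[0,0,0],[0,0,0]],"turn":[0,0,0,0,0,0]}' 
python3 -m crank '{"slide":[[0,0,0],[0,0,0],[0,0,0],[0,0,0],[0,0,0],[0,0,0],[0,0,0],[0,0,0]],"turn":[0,0,0,0,0,0,0,0]}' 0 50
python3 -m crank '{"slide":[[0,0,-0.5],[0,0,-0.9],[0,0,-0.9],[0,0,-0.9],[0,0,-0.9],[0,0,-0.9],[0,0,-0.9],[0,0,-0.9]],"turn":[0,0,0,0,0,0,0,0]}' 
python3 -m crank '{"slide":[[0,0,0],[0,0,0],[0,0,0],[0,0,0],[0,0,0],[0,0,0],[0,0,0]],"turn":[-1,-1,-1,-1,-1,-1,-0.35]}'
python3 -c "
from h import *
go([468.2,-20.4,245],6.25)"
```

```text
time_s: 23.23
ee_pos: [425.0, -340.9, 43.2]
eef_rot: [0.975, -0.221, 0.0, 0.0]
force: [0.5, 0.6, -0.9]
width: 47.1
time_s: 23.9
ee_pos: [425.2, -341.1, 43.6]
eef_rot: [0.975, -0.221, 0.001, 0.0]
force: [-1.2, 0.5, 5.1]
width: 24.5
time_s: 24.57
ee_pos: [423.9, -340.2, 247.2]
eef_rot: [0.975, -0.221, -0.0, -0.0]
force: [0.6, -0.3, -2.0]
width: 24.7
time_s: 25.15
ee_pos: [423.9, -340.3, 245.7]
eef_rot: [0.998, 0.056, -0.0, -0.0]
force: [0.3, -0.9, -0.6]
width: 24.5
at [ 423.9 -340.3  245.7] yaw 6.4 | turn 0.03 slide [  2.629 -10.44    0.024]
```

```bash

python3 -m crank '{"slide":[[0.239,-0.949,0],[0.239,-0.949,0],[0.239,-0.949,0],[0.239,-0.949,0],[0.239,-0.949,0],[0.239,-0.949,0],[0.239,-0.949,0],[0.239,-0.949,0]],"turn":[0,0,0,0,0,0,0,0]}' |head -2
python3 -m crank '{"slide":[[0.239,-0.949,0],[0.239,-0.949,0],[0.239,-0.949,0],[0,0,0],[0,0,0.8],[0,0,0.9],[0,0,0.9],[0,0,0]],"turn":[0,0,0,0,0,0,0,0]}' |head -2
python3 -m crank '{"slide":[[0,0,0.9],[0,0,0.9],[0,0,0.8],[0,0,0],[0,0,0]],"turn":[0,0,0,0,0]}' 
python3 -c "
from h import *
go([468.2,-20.4,56],6.25)"
```

```text
time_s: 25.82
ee_pos: [456.2, -106.6, 246.0]
time_s: 26.48
ee_pos: [463.7, -21.0, 163.3]
time_s: 26.9
ee_pos: [468.2, -20.9, 90.4]
eef_rot: [0.999, 0.054, -0.001, -0.0]
force: [0.8, -0.0, -1.2]
width: 24.8
at [468.2 -20.9  90.4] yaw 6.2 | turn -0.01 slide [ 1.000e-03 -1.600e-02  1.147e+00]
```

```bash

python3 -m crank '{"slide":[[0,-0.01,0.3],[0,0,0.3],[0,0,0.3],[0,0,0.25],[0,0,0],[0,0,0]],"turn":[0,0,0,0,0,0]}' 
python3 -m crank '{"slide":[[0,0,0],[0,0,0],[0,0,0],[0,0,0],[0,0,0],[0,0,0],[0,0,-0.5],[0,0,-0.9]],"turn":[0,0,0,0,0,0,0,0]}' 1
python3 -m crank '{"slide":[[0,0,-0.9],[0,0,-0.9],[0,0,0],[0,0,0],[0,0,0],[0,0,0],[0,0,0],[0,0,0]],"turn":[1,1,1,1,1,1,1,1]}' 0 |head -2
python3 -m crank '{"slide":[[0.8,0,0],[0.8,0,0],[0.8,0,0],[0.8,0,0],[0.8,0,0],[0,0,0],[0,0,0],[0,0,0]],"turn":[0,1,1,1,1,1,1,1]}' |head -2
python3 -m crank '{"slide":[[0,0,0],[0,0,0],[0,0,0],[0,0,0],[0,0,0]],"turn":[1,1,1,0,0]}' |head -3
python3 - <<'E'
from h import *
go([539.1,-15.6,90],-83.75)
O=np.array([483.4,33.6]);R=np.array([[.99406,-.10887],[.10887,.99406]])
for n in("top","side"):
    f=ctrl.grab_frame(n);P=pts(f);x,y,z=P[...,0],P[...,1],P[...,2];hsv=cv2.cvtColor(f["pixels"],cv2.COLOR_RGB2HSV);cv2.imwrite(f"pics/{n}2.png",f["pixels"][:,:,::-1])
    ok=(x>400)&(x<500)&(y>-80)&(y<150)
    for c in comps(ok&(hsv[...,1]<80)&(hsv[...,2]>60)&(z>56)&(z<68),20):print(n,c.sum(),rect((P[c][:,:2]-O)@R),z[c].mean().round(1))
    for c in comps((hsv[...,1]>90)&(abs(hsv[...,0].astype(int)-15)<12)&(z>16)&(z<32)&(x>400)&(x<760)&(y>100),40):
        print(n,"wedge",c.sum(),rect(P[c][:,:2]),z[c].mean().round(1))
E
```

```text
time_s: 27.4
ee_pos: [468.9, -20.4, 55.6]
eef_rot: [0.999, 0.054, -0.0, -0.0]
force: [0.4, 0.6, -0.8]
width: 24.6
time_s: 28.07
ee_pos: [465.9, -20.5, 95.9]
eef_rot: [0.999, 0.054, -0.003, -0.001]
force: [0.0, -0.7, -0.6]
width: 85.3
time_s: 28.73
ee_pos: [468.8, -20.5, 152.0]
time_s: 29.4
ee_pos: [560.8, -97.4, 151.6]
time_s: 29.82
ee_pos: [560.6, -96.8, 151.9]
eef_rot: [0.745, -0.667, -0.0, 0.0]
at [560.6 -96.8 151.9] yaw -83.6 | turn 0.02 slide [-2.767  0.418  2.064]
top 81 [-20.1 -53.4  25.9  25.8 176.9] 62.8
top 82 [-21.4  -0.7  25.8  25.5  88.1] 62.4
top 83 [-21.5  50.5  26.   25.8  86.2] 62.9
top wedge 445 [613.4 287.1 169.5  32.2 112.6] 24.2
side 91 [-19.2 -50.3  28.9  26.   92. ] 61.1
side 94 [-20.3   3.1  29.6  25.6  91.3] 61.3
side 108 [-19.2  54.1  30.2  24.5  85.7] 61.2
side wedge 98 [623.9 266.2 118.    6.5 120.8] 24.0
side wedge 484 [617.9 317.2 130.9  30.4 123.9] 23.6
```

```bash

python3 -m crank '{"slide":[[-0.9,0.14,0],[-0.9,0.14,0],[-0.97,0.14,0],[0,0,0],[0,0,0.8],[0,0,0.9],[0,0,0],[0,0,0]],"turn":[0,0,0,0,0,0,0,0]}' |head -3
python3 -m crank '{"slide":[[0,0,0.9],[0,0,0.9],[0,0,0.6],[0,0,0],[0,0,0]],"turn":[0,0,0,0,0]}' |head -4
python3 -c "
from h import *
go([539.1,-15.6,28],-83.75);go([509.3,-18.9,28],-83.75)"
```

```text
time_s: 30.58
ee_pos: [537.5, -15.7, 99.7]
eef_rot: [0.745, -0.667, -0.002, 0.001]
time_s: 31.0
ee_pos: [539.6, -15.8, 29.6]
eef_rot: [0.744, -0.668, -0.0, -0.0]
force: [0.6, 0.5, 0.2]
at [539.6 -15.8  29.6] yaw -83.8 | turn -0.01 slide [-0.007  0.016  0.055]
at [539.6 -15.8  29.6] yaw -83.8 | turn -0.01 slide [-0.006  1.016  0.055]
```

```bash

for i in 1; do python3 -m crank '{"slide":[[0,0.15,0.1],[0,0.15,0],[0,0.15,0],[0,0.15,0],[0,0,0],[0,0,0]],"turn":[0,0,0,0,0,0]}'|sed -n '2p;4p'; done
python3 -m crank '{"slide":[[0,0.1,0],[0,0.1,0],[0,0,0],[0,0,0]],"turn":[0,0,0,0]}'|sed -n '2p;4p'
python3 -m crank '{"slide":[[0,0.1,0],[0,0,0],[0,0,0]],"turn":[0,0,0]}'|sed -n '2p;4p'
```

```text
ee_pos: [521.0, -17.8, 26.4]
force: [-0.7, -0.5, -0.3]
ee_pos: [515.2, -18.2, 26.0]
force: [0.8, 0.2, -0.1]
ee_pos: [513.2, -18.4, 26.2]
force: [2.3, -0.2, -1.1]
```

```bash

python3 -m crank '{"slide":[[0,0.07,0],[0,0,0],[0,0,0]],"turn":[0,0,0]}'|sed -n '2p;4p'
python3 -m crank '{"slide":[[0,0.07,0],[0,0,0],[0,0,0]],"turn":[0,0,0]}'|sed -n '2p;4p'
python3 -m crank '{"slide":[[0,0.07,0],[0,0,0],[0,0,0]],"turn":[0,0,0]}'|sed -n '2p;4p'
python3 - <<'E'
from h import *
O=np.array([483.4,33.6]);R=np.array([[.99406,-.10887],[.10887,.99406]])
print((pose()[0][:2]-O)@R)
for n in("top","side"):
    f=ctrl.grab_frame(n);P=pts(f);x,y,z=P[...,0],P[...,1],P[...,2];hsv=cv2.cvtColor(f["pixels"],cv2.COLOR_RGB2HSV)
    ok=(x>400)&(x<520)&(y>-80)&(y<150)
    for c in comps(ok&(hsv[...,1]<80)&(hsv[...,2]>60)&(z>56)&(z<68),20):print(n,c.sum(),rect((P[c][:,:2]-O)@R),z[c].mean().round(1))
    for c in comps(ok&(z>29)&(z<38)&(hsv[...,1]<60)&(x>475)&(y>20),20):print("jaw",c.sum(),rect((P[c][:,:2]-O)@R))
E
```

```text
ee_pos: [510.9, -18.7, 26.2]
force: [3.6, 0.0, -1.5]
ee_pos: [508.8, -18.9, 26.3]
force: [3.6, 0.9, -1.5]
ee_pos: [508.7, -18.9, 26.4]
force: [6.9, 1.2, -5.7]
[ 19.44972307 -54.9278063 ]
top 78 [-27.3   0.2  25.8  24.9   2.8] 62.4
top 84 [-27.   51.1  26.1  25.8  88.8] 62.5
jaw 56 [38.2 50.8 77.3  5.8 85.3]
jaw 148 [ 7.  40.9 94.4 18.  84.8]
side 91 [-25.7 -50.7  28.3  25.9  88.5] 61.1
side 94 [-25.6   2.9  29.9  26.2  91.7] 61.3
side 106 [-25.4  54.5  29.4  25.9  94. ] 61.3
jaw 262 [  8.5  39.5 107.1  25.7  85.4]
jaw 67 [39.8 45.9 96.5  5.4 85.1]
```

```bash

python3 -m crank '{"slide":[[0,-0.3,0],[0,-0.4,0],[0,0,-0.8],[0,0,-0.9],[0,0,-0.9],[0,0,-0.9],[0,0,-0.5],[0,0,0]],"turn":[0,0,0,0,0,0,0,0]}' |head -2
python3 - <<'E'
from h import *
for n in("top","side"):
    f=ctrl.grab_frame(n);P=pts(f);x,y,z=P[...,0],P[...,1],P[...,2];hsv=cv2.cvtColor(f["pixels"],cv2.COLOR_RGB2HSV);cv2.imwrite(f"pics/{n}3.png",f["pixels"][:,:,::-1])
    m=(hsv[...,1]>80)&(abs(hsv[...,0].astype(int)-15)<12)&(z>19.5)&(z<29)&(x>480)&(x<740)&(y>150)
    p=P[m][:,:2];c=p.mean(0)
    d=cv2.fitLine(np.float32(p),cv2.DIST_L2,0,.01,.01)[:2,0];d*=np.sign(d[0])
    t=(p-c)@d;w=(p-c)@[-d[1],d[0]];a,b=np.percentile(t,[.5,99.5])
    print(n,m.sum(),"dir",np.degrees(np.arctan2(d[1],d[0])).round(1),"len",(b-a).round(1),"mid",(c+d*(a+b)/2).round(1),"thick",(c+d*a).round(1),"thin",(c+d*b).round(1),[np.ptp(w[(t>a+k)&(t<a+k+12)]).round(1) for k in(5,50,100,150)],z[m].mean().round(1))
go([600,300,140],30)
E
```

```text
time_s: 33.6
ee_pos: [527.8, -17.1, 149.0]
top 404 dir -64.5 len 167.8 mid [616.7 289.7] thick [580.5 365.3] thin [652.9 214. ] [np.float64(31.1), np.float64(26.6), np.float64(18.9), np.float64(10.5)] 24.3
side 646 dir -65.4 len 167.0 mid [618.3 294.6] thick [583.6 370.5] thin [653.  218.7] [np.float64(33.2), np.float64(26.3), np.float64(19.0), np.float64(10.6)] 23.9
at [525.5 -17.3 145.5] yaw -83.8 | turn -22.76 slide [ 7.44  -7.916  0.184]
```

```bash

python3 -m crank '{"slide":[[0,0,0],[0,0,0],[0,0,0],[0,0,0],[0,0,0],[0,0,0],[0,0,0],[0,0,0]],"turn":[-1,-1,-1,-1,-1,-1,-1,-1]}' 1|head -2
python3 -m crank '{"slide":[[0,0,0],[0,0,0],[0,0,0],[0,0,0],[0,0,0],[0,0,0],[0,0,0],[0,0,0]],"turn":[-1,-1,-1,-1,-1,-1,-1,-1]}' |head -2
python3 -m crank '{"slide":[[0,0,0],[0,0,0],[0,0,0],[0,0,0],[0,0,0],[0,0,0]],"turn":[-1,-1,-1,-1,-1,-0.75]}' |head -2
python3 -c "
from h import *
go([591.7,347.3,140],25)"
```

```text
time_s: 34.37
ee_pos: [524.1, -17.1, 143.3]
time_s: 35.03
ee_pos: [524.1, -17.1, 143.3]
time_s: 35.53
ee_pos: [524.2, -17.1, 143.4]
at [524.2 -17.1 143.4] yaw 25.2 | turn 0.04 slide [  7.174 -10.057   0.112]
```

```bash

python3 -m crank '{"slide":[[0.652,-0.914,0],[0.652,-0.914,0],[0.652,-0.914,0],[0.652,-0.914,0],[0.652,-0.914,0],[0.652,-0.914,0],[0.652,-0.914,0],[0.652,-0.914,0]],"turn":[0,0,0,0,0,0,0,0]}' |head -2
python3 -m crank '{"slide":[[0.652,-0.914,0],[0.652,-0.914,0],[0.652,-0.914,0],[0,0,0.6],[0,0,0.9],[0,0,0.9],[0,0,0],[0,0,0]],"turn":[0,0,0,0,0,0,0,0]}' |head -2
python3 -c "
from h import *
go([591.7,347.3,16],25)"
```

```text
time_s: 36.2
ee_pos: [574.0, 248.2, 142.8]
time_s: 36.87
ee_pos: [591.5, 344.9, 69.5]
at [591.5 344.9  69.5] yaw 25.0 | turn -0.0 slide [ 0.04  -0.071  1.782]
```

```bash

python3 -m crank '{"slide":[[0.02,-0.03,0.6],[0,0,0.6],[0,0,0.3],[0,0,0.25],[0,0,0],[0,0,0]],"turn":[0,0,0,0,0,0]}' |sed -n '2p;4p'
python3 -m crank '{"slide":[[0,0,0],[0,0,0],[0,0,0],[0,0,0],[0,0,0],[0,0,0],[0,0,0],[0,0,0]],"turn":[0,0,0,0,0,0,0,0]}' 0 80
python3 - <<'E'
from h import *
go([591.7,347.3,14],25)
f=ctrl.grab_frame("side");cv2.imwrite("pics/w.png",cv2.resize(f["pixels"][270:384,150:290,::-1],(560,456),interpolation=cv2.INTER_CUBIC))
E
```

```text
ee_pos: [594.7, 348.1, 21.1]
force: [1.1, -0.4, -0.3]
time_s: 38.03
ee_pos: [595.2, 348.8, 22.7]
eef_rot: [0.976, 0.216, 0.0, -0.0]
force: [-0.9, -1.2, 5.6]
width: 28.5
at [595.2 348.8  22.7] yaw 25.0 | turn -0.01 slide [-0.126 -0.003  0.289]
```

View pics/w.png

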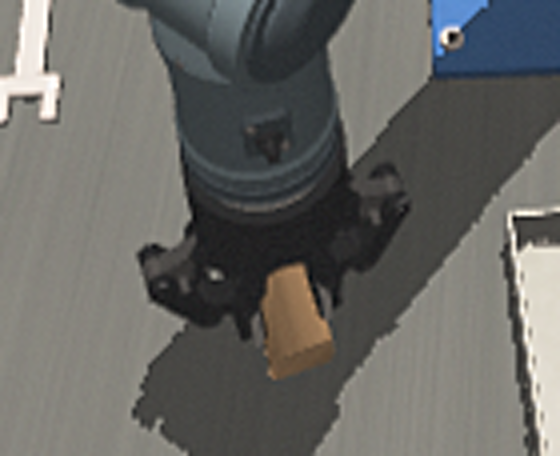

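Grip is about 8 mm too high, so I'll regrip lower.

```bash

python3 -m crank '{"slide":[[0,0,0],[0,0,0],[0,0,0],[0,0,0],[0,0,0],[0,0,0],[-0.1,0,0.15],[0,0,0.13]],"turn":[0,0,0,0,0,0,0,0]}' 1|sed -n '2p;4p;5p'
python3 -m crank '{"slide":[[0,0,0],[0,0,0],[0,0,0],[0,0,0],[0,0,0],[0,0,0],[0,0,0],[0,0,0]],"turn":[0,0,0,0,0,0,0,0]}' 0 90
python3 -m crank '{"slide":[[0,0,0],[0,0,0],[0,0,0]],"turn":[0,0,0]}'
```

```text
ee_pos: [591.7, 347.0, 12.8]
force: [-0.6, -1.0, 0.2]
width: 85.8
time_s: 39.42
ee_pos: [592.7, 347.6, 13.9]
eef_rot: [0.976, 0.216, 0.001, -0.0]
force: [-0.2, 0.8, 3.3]
width: 28.9
time_s: 39.67
ee_pos: [592.7, 347.6, 13.9]
eef_rot: [0.976, 0.216, 0.001, -0.0]
force: [-0.4, -0.4, 4.9]
width: 29.0
```

```bash

python3 -m crank '{"slide":[[0,0,-0.3],[0,0,-0.6],[0,0,-0.9],[0,0,-0.9],[0,0,-0.3],[0,0,0],[0,0,0]],"turn":[0,0,0,-1,-1,-1,-0.75]}' 
python3 -c "
from h import *
go([488.3,218.2,105],6.25)"
```

```text
time_s: 40.25
ee_pos: [592.6, 347.4, 105.4]
eef_rot: [0.927, 0.374, 0.001, -0.0]
force: [-0.4, 0.2, -2.4]
width: 29.2
at [592.6 347.4 105.4] yaw 43.9 | turn 7.54 slide [-3.926  3.901  0.015]
```

Wrong turn sign: I need +7.54 units.

```bash

python3 -m crank '{"slide":[[0,0,0],[0,0,0],[0,0,0],[0,0,0],[0,0,0],[0,0,0],[0,0,0],[0,0,0]],"turn":[1,1,1,1,1,1,1,0.54]}' |head -2
python3 -m crank '{"slide":[[-0.65,0.65,0],[-0.65,0.65,0],[-0.65,0.65,0],[-0.65,0.65,0],[-0.65,0.65,0],[-0.65,0.65,0],[0,0,0],[0,0,0]],"turn":[0,0,0,0,0,0,0,0]}' |head -2
python3 -m crank '{"slide":[[0,0,0.5],[0,0,0.7],[0,0,0],[0,0,0],[0,0,0]],"turn":[0,0,0,0,0]}'
cat > wm.py <<'E'
from h import *
O=np.array([483.4,33.6]);R=np.array([[.99406,-.10887],[.10887,.99406]])
def wedge(tag):
    out=[]
    for n in("top","side"):
        f=ctrl.grab_frame(n);P=pts(f);x,y,z=P[...,0],P[...,1],P[...,2];hsv=cv2.cvtColor(f["pixels"],cv2.COLOR_RGB2HSV)
        m=(hsv[...,1]>70)&(abs(hsv[...,0].astype(int)-14)<11)&(z>25)&(z<130)&(x>420)&(x<620)&(y>-30)&(y<330)
        q=(P[m][:,:2]-O)@R
        ys=q[:,1];ab=np.polyfit(ys,q[:,0],1);tip=np.percentile(ys,.5)
        print(n,m.sum(),"y",np.percentile(ys,[.5,99.5]).round(1),"x at tip",np.polyval(ab,tip).round(1),"slope deg",np.degrees(np.arctan(ab[0])).round(2),"z tip/mid/thick",[z[m][(ys>a)&(ys<a+15)].mean().round(1) for a in(tip,tip+60,tip+100)])
        r=f["pixels"][190:300,210:340,::-1] if n=="side" else f["pixels"][170:280,130:260,::-1]
        out.append(cv2.resize(r,(390,330),interpolation=cv2.INTER_CUBIC))
    cv2.imwrite(f"pics/{tag}.png",np.hstack(out))
E
python3 -c "
from wm import *
go([488.3,218.2,70],6.25);wedge('w2')"
```

```text
time_s: 40.92
ee_pos: [591.6, 346.8, 103.6]
time_s: 41.58
ee_pos: [486.7, 216.2, 103.0]
time_s: 42.0
ee_pos: [488.8, 219.8, 68.0]
eef_rot: [0.999, 0.053, 0.001, -0.001]
force: [-0.2, 0.5, -0.7]
width: 28.7
at [488.8 219.8  68. ] yaw 6.1 | turn -0.04 slide [-0.021  0.051 -0.067]
top 333 y [ 37.4 169.7] x at tip 22.7 slope deg 0.65 z tip/mid/thick [np.float64(76.8), np.float64(76.9), np.float64(78.2)]
side 361 y [157.8 209.8] x at tip 24.6 slope deg 3.86 z tip/mid/thick [np.float64(78.3), np.float64(nan), np.float64(nan)]wm.py:10: RuntimeWarning: Mean of empty slice.
  print(n,m.sum(),"y",np.percentile(ys,[.5,99.5]).round(1),"x at tip",np.polyval(ab,tip).round(1),"slope deg",np.degrees(np.arctan(ab[0])).round(2),"z tip/mid/thick",[z[m][(ys>a)&(ys<a+15)].mean().round(1) for a in(tip,tip+60,tip+100)])
  ret = ret.dtype.type(ret / rcount)
```

View pics/w2.png

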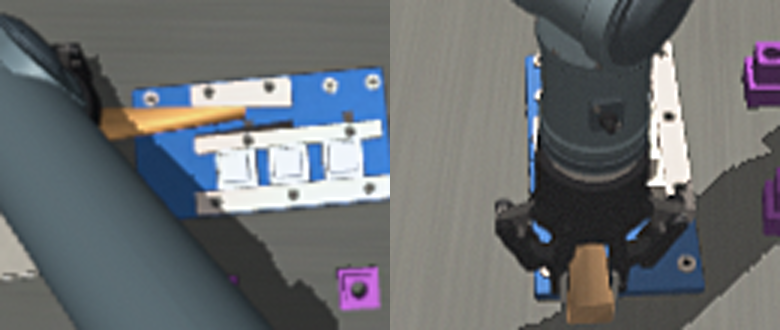

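```bash

python3 -m crank '{"slide":[[0.04,0,0.3],[0,0,0.3],[0,0,0],[0,0,0]],"turn":[0,0,0,0]}'|sed -n '2p;4p'
python3 -m crank '{"slide":[[0,0,0.25],[0,0,0.25],[0,0,0.1],[0,0,0],[0,0,0]],"turn":[0,0,0,0,0]}'|sed -n '2p;4p'
python3 -c "
from wm import *
wedge('w3')
go([488.3,218.2,26.5],6.25)" 2>/dev/null
```

```text
ee_pos: [488.4, 218.0, 48.0]
force: [1.1, -0.8, -0.9]
ee_pos: [488.9, 218.5, 30.6]
force: [0.3, 0.4, -1.7]
top 286 y [ 36.3 164.8] x at tip 22.5 slope deg 1.26 z tip/mid/thick [np.float64(39.1), np.float64(40.6), np.float64(40.5)]
side 316 y [158.7 209. ] x at tip 24.8 slope deg 4.68 z tip/mid/thick [np.float64(40.9), np.float64(nan), np.float64(nan)]
at [489.4 218.8  31.2] yaw 6.0 | turn -0.05 slide [-0.039  0.016  0.157]
```

```bash

python3 -m crank '{"slide":[[0,0,0.13],[0,0,0],[0,0,0]],"turn":[0,0,0]}'|sed -n '2p;4p'
python3 -m crank '{"slide":[[0,0.3,0],[0,0.3,0],[0,0.3,0],[0,0.3,0],[0,0,0],[0,0,0]],"turn":[0,0,0,0,0,0]}'|sed -n '2p;4p'
python3 -m crank '{"slide":[[0,0.2,0],[0,0.2,0],[0,0.2,0],[0,0,0],[0,0,0]],"turn":[0,0,0,0,0]}'|sed -n '2p;4p'
python3 -c "
from wm import *
print((pose()[0][:2]-O)@R, pose()[0])"
```

```text
ee_pos: [489.1, 218.5, 27.1]
force: [-0.4, -0.1, -0.4]
ee_pos: [493.3, 181.2, 27.0]
force: [0.3, 0.7, -1.5]
ee_pos: [495.0, 164.2, 27.1]
force: [-0.2, 0.4, -1.8]
[ 25.73732764 128.55541744] [494.98852737 164.19278153  27.08185941]
```

```bash

python3 -m crank '{"slide":[[0,0.2,0.02],[0,0.15,0.01],[0,0,0],[0,0,0]],"turn":[0,0,0,0]}'|sed -n '2p;4p'
python3 -m crank '{"slide":[[0,0.1,0],[0,0.1,0],[0,0,0],[0,0,0]],"turn":[0,0,0,0]}'|sed -n '2p;4p'
python3 -m crank '{"slide":[[0,0.1,0],[0,0,0],[0,0,0]],"turn":[0,0,0]}'|sed -n '2p;4p'
```

```text
ee_pos: [496.0, 153.7, 26.2]
force: [0.6, -0.0, -1.3]
ee_pos: [496.2, 148.0, 26.1]
force: [-1.6, -0.9, -0.8]
ee_pos: [496.2, 145.8, 26.1]
force: [-2.4, 0.7, -0.0]
```

```bash

python3 -m crank '{"slide":[[0,0.08,0],[0,0,0],[0,0,0]],"turn":[0,0,0]}'|sed -n '2p;4p;5p'
python3 -c "
from wm import *
print((pose()[0][:2]-O)@R, pose()[0])"
```

```text
ee_pos: [496.2, 144.5, 26.2]
force: [-3.4, 3.8, -0.4]
width: 29.2
[ 24.83892189 108.8605218 ] [496.23963148 144.51722077  26.20829167]
```

```bash

python3 -m crank '{"slide":[[0,0.07,0],[0,0,0],[0,0,0]],"turn":[0,0,0]}'|sed -n '2p;4p;5p'
python3 -m crank '{"slide":[[0,0.07,0],[0,0,0],[0,0,0]],"turn":[0,0,0]}'|sed -n '2p;4p;5p'
python3 -m crank '{"slide":[[0,0.07,0],[0,0,0],[0,0,0]],"turn":[0,0,0]}'|sed -n '2p;4p;5p'
```

```text
ee_pos: [496.3, 143.7, 26.3]
force: [-3.8, 5.3, -1.0]
width: 28.8
ee_pos: [496.3, 143.5, 26.4]
force: [-4.4, 7.7, -2.2]
width: 29.6
ee_pos: [496.3, 143.5, 26.5]
force: [-4.8, 10.5, -3.9]
width: 28.9
```

```bash

python3 -m crank '{"slide":[[0.02,0.1,0],[0,0,0],[0,0,0]],"turn":[0,0,0]}'|sed -n '2p;4p;5p'
python3 -m crank '{"slide":[[0.02,0.1,0],[0,0,0],[0,0,0]],"turn":[0,0,0]}'|sed -n '2p;4p;5p'
python3 -m crank '{"slide":[[0.02,0.1,0],[0,0,0],[0,0,0]],"turn":[0,0,0]}'|sed -n '2p;4p;5p'
```

```text
ee_pos: [496.3, 143.4, 26.5]
force: [-6.0, 14.0, -3.6]
width: 28.9
ee_pos: [496.4, 143.3, 26.5]
force: [-6.2, 18.0, -4.5]
width: 28.6
ee_pos: [496.4, 143.2, 26.6]
force: [-7.3, 23.0, -4.9]
width: 29.0
```

```bash

python3 -m crank '{"slide":[[0,-0.2,0],[0,-0.15,0],[0,0,0],[0,0,0]],"turn":[0,0,0,0]}'|sed -n '2p;4p;5p'
python3 -m crank '{"slide":[[0,-0.1,0],[0,0,0],[0,0,0]],"turn":[0,0,0]}'|sed -n '2p;4p;5p'
```

```text
ee_pos: [496.3, 143.4, 26.5]
force: [-9.0, 6.6, 4.4]
width: 29.0
ee_pos: [496.3, 143.5, 26.6]
force: [-9.1, 3.3, 6.8]
width: 29.1
```

```bash

python3 -m crank '{"slide":[[0,0,0],[0,0,0],[0,0,0],[0,0,0],[0,0,0],[0,0,0],[0,0,0],[0,0,-0.5]],"turn":[0,0,0,0,0,0,0,0]}' 1|sed -n '2p;4p;5p'
python3 -m crank '{"slide":[[0,0,-0.9],[0,0,-0.6],[0,-0.8,0],[0,-0.8,0],[0,0,0],[0,0,0],[0,0,0],[0,0,0]],"turn":[0,0,0,0,0,0,0,0]}' 0|sed -n '2p;4p;5p'
python3 -c "
from wm import *
p=O+R@np.array([25,153]);go([*p,28],6.25);wedge('w4')" 2>/dev/null
```

```text
ee_pos: [497.0, 140.4, 39.2]
force: [-0.8, -0.2, -0.2]
width: 85.4
ee_pos: [494.1, 187.9, 85.8]
force: [0.2, -0.7, 0.0]
width: 0.3
at [494.1 187.9  85.8] yaw 5.9 | turn -0.06 slide [-0.082 -0.027  1.927]
top 431 y [-36.7 128.3] x at tip 22.7 slope deg -0.12 z tip/mid/thick [np.float64(36.2), np.float64(37.2), np.float64(37.1)]
side 68 y [ 80.  162.4] x at tip 20.6 slope deg 7.61 z tip/mid/thick [np.float64(38.0), np.float64(109.2), np.float64(nan)]
```

```bash

python3 -m crank '{"slide":[[-0.06,-0.1,0.6],[0,0,0.6],[0,0,0.6],[0,0,0.05],[0,0,0],[0,0,0]],"turn":[0,0,0,0,0,0]}'|sed -n '2p;4p;5p'
python3 -m crank '{"slide":[[0,0.1,0],[0,0.1,0],[0,0.1,0],[0,0,0],[0,0,0]],"turn":[0,0,0,0,0]}'|sed -n '2p;4p;5p'
python3 -m crank '{"slide":[[0,0.1,0],[0,0,0],[0,0,0]],"turn":[0,0,0]}'|sed -n '2p;4p;5p'
python3 -c "
from wm import *
print((pose()[0][:2]-O)@R, pose()[0])"
```

```text
ee_pos: [492.5, 191.9, 31.2]
force: [0.2, 0.8, 0.7]
width: 0.1
ee_pos: [493.4, 182.6, 31.2]
force: [0.5, -0.2, 0.6]
width: -0.1
ee_pos: [493.3, 179.9, 30.8]
force: [-0.1, 0.5, 0.4]
width: 0.1
[ 25.79763395 144.3165014 ] [493.33257943 179.86668543  30.76859478]
```

```bash

python3 -m crank '{"slide":[[0,0.1,0.05],[0,0.05,0],[0,0,0],[0,0,0]],"turn":[0,0,0,0]}'|sed -n '2p;4p'
python3 -m crank '{"slide":[[0,0.1,0],[0,0.05,0],[0,0,0],[0,0,0]],"turn":[0,0,0,0]}'|sed -n '2p;4p'
python3 -m crank '{"slide":[[0,0.1,0],[0,0,0],[0,0,0]],"turn":[0,0,0]}'|sed -n '2p;4p'
python3 -m crank '{"slide":[[0,0.1,0],[0,0,0],[0,0,0]],"turn":[0,0,0]}'|sed -n '2p;4p'
python3 -m crank '{"slide":[[0,0.1,0],[0,0,0],[0,0,0]],"turn":[0,0,0]}'|sed -n '2p;4p'
```

```text
ee_pos: [493.7, 177.7, 29.4]
force: [0.0, 5.2, -1.3]
ee_pos: [493.6, 177.6, 29.5]
force: [-1.1, 10.3, -5.4]
ee_pos: [493.6, 177.5, 29.7]
force: [-1.5, 14.8, -6.9]
ee_pos: [493.6, 177.4, 29.9]
force: [-0.5, 18.9, -8.7]
ee_pos: [493.6, 177.3, 30.1]
force: [-0.9, 22.1, -9.1]
```

```bash

python3 -m crank '{"slide":[[0,0.1,0.05],[0,0,0.05],[0,0,0]],"turn":[0,0,0]}'|sed -n '2p;4p'
python3 -m crank '{"slide":[[0,0.1,0.05],[0,0.05,0],[0,0,0]],"turn":[0,0,0]}'|sed -n '2p;4p'
python3 -m crank '{"slide":[[0,-0.5,0],[0,-0.8,0],[0,0,0],[0,0,-0.9],[0,0,-0.9],[0,0,-0.9],[0,0,-0.9],[0,0,0]],"turn":[0,0,0,0,0,0,0,0]}'|sed -n '2p;4p'
python3 -m crank '{"slide":[[0,0,-0.9],[0,0,-0.9],[0,0,-0.9],[0,-0.8,0],[0,-0.8,0],[0,-0.8,0],[0,0,0],[0,0,0]],"turn":[0,0,0,0,0,0,0,0]}'|sed -n '2p;4p'
python3 - <<'E' 2>/dev/null
from wm import *
wedge('w5')
for n in("top","side"):
    f=ctrl.grab_frame(n);P=pts(f);x,y,z=P[...,0],P[...,1],P[...,2];hsv=cv2.cvtColor(f["pixels"],cv2.COLOR_RGB2HSV);cv2.imwrite(f"pics/{n}5.png",f["pixels"][:,:,::-1])
    ok=(x>400)&(x<520)&(y>-80)&(y<150)
    for c in comps(ok&(hsv[...,1]<80)&(hsv[...,2]>60)&(z>56)&(z<68),20):print(n,c.sum(),rect((P[c][:,:2]-O)@R),z[c].mean().round(1))
    c=(x>400)&(x<560)&(y<-120)&(y>-200)&(z>155)&(z<180);print("cap",c.sum(),P[c].mean(0),rect(P[c][:,:2]))
E
```

```text
ee_pos: [493.7, 177.2, 29.5]
force: [-7.5, 23.5, 6.9]
ee_pos: [493.7, 177.1, 29.1]
force: [-9.0, 27.9, 9.2]
ee_pos: [495.9, 193.2, 137.8]
force: [0.4, 0.3, -0.2]
ee_pos: [483.7, 265.0, 213.2]
force: [0.4, -0.3, -0.9]
top 421 y [-36.9 128.1] x at tip 22.7 slope deg -0.1 z tip/mid/thick [np.float64(37.1), np.float64(36.3), np.float64(36.3)]
side 141 y [ 73.  133.7] x at tip 40.1 slope deg -12.53 z tip/mid/thick [np.float64(35.7), np.float64(33.8), np.float64(nan)]
top 83 [-27.3  -0.4  25.8  25.7   5.2] 62.2
top 77 [-27.1 -53.9  23.2  23.1 174.7] 62.9
top 86 [-27.2  51.   25.8  25.8 177.2] 62.4
cap 81 [ 480.91585501 -167.9310074   165.85414768] [ 481.7 -168.8   24.5   24.3  152.5]
cap 0 [nan nan nan] [0. 0. 0. 0. 0.]
```

View pics/w5.png

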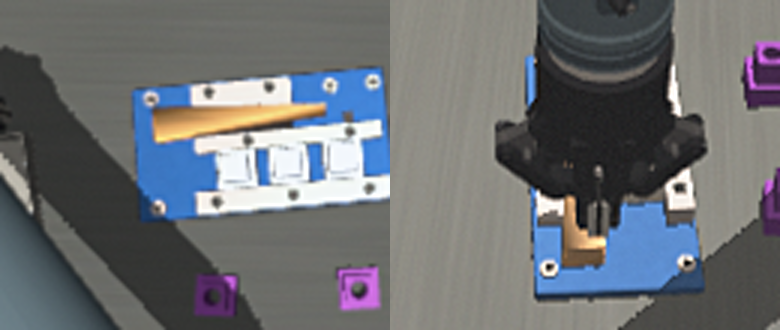

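```bash

python3 -m crank '{"slide":[[0,0,-0.5],[0.1,0.95,0],[0.1,0.95,0],[0.1,0.95,0],[0.1,0.95,0],[0.1,0.95,0],[0.1,0.95,0],[0.1,0.95,0]],"turn":[0,0,0,0,0,0,0,0]}'|sed -n '2p'
python3 -m crank '{"slide":[[0.1,0.95,0],[0.1,0.95,0],[0.1,0.95,0],[0.1,0.95,0],[0.1,0.95,0],[0.1,0.95,0],[0.1,0.95,0],[0,0,0]],"turn":[0,0,0,0,0,0,0,0]}'|sed -n '2p'
python3 -m crank '{"slide":[[0,0,0],[0,0,0]],"turn":[0,0]}'|sed -n '2p'
python3 -c "
from wm import *
go([482.6,-165.5,190],6.25)"
```

```text
ee_pos: [526.1, 65.7, 228.6]
ee_pos: [567.3, -138.4, 228.1]
ee_pos: [567.2, -127.8, 228.4]
at [ 567.2 -127.8  228.4] yaw 5.9 | turn -0.07 slide [-2.941  0.941  1.28 ]
```

```bash

python3 -m crank '{"slide":[[-0.735,0.235,0],[-0.735,0.235,0],[-0.735,0.235,0],[-0.735,0.235,0],[0,0,0.6],[0,0,0.6],[0,0,0],[0,0,0]],"turn":[0,0,0,0,0,0,0,0]}'|sed -n '2p;4p'
python3 - <<'E'
from wm import *
go([482.6,-165.5,173],6.25)
out=[]
for n in("top","side"):
    f=ctrl.grab_frame(n);u,v=proj(f,[482.6,-165.5,165]).astype(int);out.append(cv2.resize(f["pixels"][v-45:v+45,u-45:u+45,::-1],(360,360),interpolation=cv2.INTER_CUBIC))
cv2.imwrite("pics/cap.png",np.hstack(out))
E
```

```text
ee_pos: [482.2, -162.9, 192.1]
force: [0.3, -0.1, -0.7]
at [ 482.2 -162.9  192.1] yaw 6.2 | turn -0.02 slide [0.004 0.088 0.638]
```

View pics/cap.png

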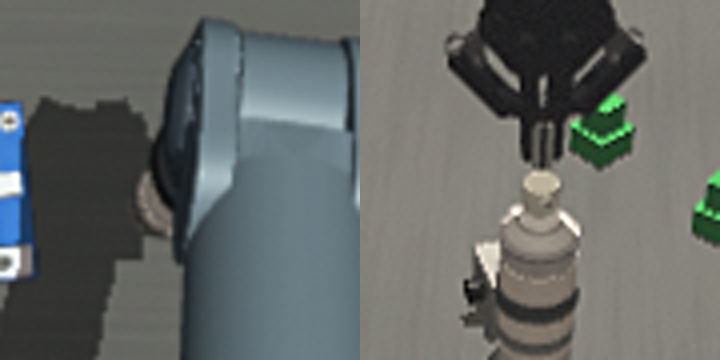

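```bash

python3 -m crank '{"slide":[[0,0.06,0.3],[0,0,0.25],[0,0,0],[0,0,0]],"turn":[0,0,0,0]}'|sed -n '2p;4p'
python3 -m crank '{"slide":[[0,0,0.1],[0,0,0.1],[0,0,0],[0,0,0]],"turn":[0,0,0,0]}'|sed -n '2p;4p'
python3 -m crank '{"slide":[[0,0,0.1],[0,0,0.1],[0,0,0],[0,0,0]],"turn":[0,0,0,0]}'|sed -n '2p;4p'
```

```text
ee_pos: [482.9, -166.1, 175.6]
force: [-0.0, -0.7, 0.6]
ee_pos: [483.8, -166.4, 170.9]
force: [0.2, 1.4, 4.2]
ee_pos: [484.0, -166.4, 166.1]
force: [-3.1, 1.1, 11.0]
```

```bash

python3 -m crank '{"slide":[[0,0,0.1],[0,0,0],[0,0,0]],"turn":[0,0,0]}'|sed -n '2p;4p'
python3 -m crank '{"slide":[[0,0,0.1],[0,0,0],[0,0,0]],"turn":[0,0,0]}'|sed -n '2p;4p'
python3 -m crank '{"slide":[[0,0,0.1],[0,0,0],[0,0,0]],"turn":[0,0,0]}'|sed -n '2p;4p'
```

```text
ee_pos: [484.1, -166.4, 165.8]
force: [-9.6, 3.1, 24.9]
ee_pos: [484.3, -166.4, 165.6]
force: [-15.2, 3.8, 41.1]
ee_pos: [484.5, -166.4, 165.3]
force: [-21.0, 6.3, 55.9]
```

```bash

python3 -m crank '{"slide":[[0,0,-0.5],[0,0,-0.5],[0,0,0],[0,0,0],[0,0,0]],"turn":[0,0,0,0,0]}'|sed -n '2p;4p'
python3 - <<'E'
from wm import *
f=ctrl.grab_frame("side");u,v=proj(f,[482.6,-165.5,165]).astype(int);P=pts(f)[v-8:v+25,u-15:u+15].reshape(-1,3)
print("cap top z",P[(abs(P[:,0]-483)<12)&(abs(P[:,1]+163)<12)&(P[:,2]<172)][:,2].max())
E
python3 -m crank '{"slide":[[0,0,0.3],[0,0,0.3],[0,0,0.23],[0,0,0],[0,0,0],[0,0,0]],"turn":[0,0,0,0,0,0]}'|sed -n '2p;4p'
python3 -m crank '{"slide":[[0,0,0.04],[0,0,0],[0,0,0]],"turn":[0,0,0]}'|sed -n '2p;4p'
python3 -m crank '{"slide":[[0,0,-0.6],[0,0,-0.9],[0,0,-0.9],[0,0,0],[0,0,0]],"turn":[0,0,0,0,0]}'|sed -n '2p;4p'
```

```text
ee_pos: [482.5, -166.3, 184.1]
force: [-0.6, -0.0, 0.0]
cap top z 167.90874810568334
ee_pos: [484.0, -166.5, 165.6]
force: [-13.3, 3.6, 37.2]
ee_pos: [484.1, -166.5, 165.5]
force: [-15.1, 3.6, 42.9]
ee_pos: [484.0, -166.5, 231.3]
force: [-0.2, 0.9, 0.1]
```

```bash

python3 -m crank '{"slide":[[-0.1,0.95,0],[-0.1,0.95,0],[-0.1,0.95,0],[-0.1,0.95,0],[-0.1,0.95,0],[-0.1,0.95,0],[-0.1,0.95,0],[0,0,0]],"turn":[0,0,0,0,0,0,0,0]}'|sed -n '2p;4p'
python3 - <<'E' 2>/dev/null
from wm import *
wedge('w6')
for n in("top","side"):
    f=ctrl.grab_frame(n);P=pts(f);x,y,z=P[...,0],P[...,1],P[...,2];hsv=cv2.cvtColor(f["pixels"],cv2.COLOR_RGB2HSV);S=hsv[...,1]
    cv2.imwrite(f"pics/{n}6.png",f["pixels"][:,:,::-1])
    for c in comps((x>400)&(x<520)&(y>-80)&(y<150)&(S<80)&(hsv[...,2]>60)&(z>56)&(z<68),20):print(n,c.sum(),rect((P[c][:,:2]-O)@R),z[c].mean().round(1))
    c=(x>440)&(x<530)&(y<-130)&(y>-190)&(z>150)&(z<180);print("cap",c.sum(),P[c].mean(0).round(1))
    for c in comps((x>340)&(x<470)&(y>280)&(y<440)&(z>42)&(z<70),10):print("bored",c.sum(),P[c].mean(0).round(1))
cv2.imwrite("pics/fin.png",np.hstack([cv2.resize(cv2.imread(f"pics/{n}6.png"),(400,300)) for n in("top","side")]))
E
```

```text
ee_pos: [479.3, -374.6, 227.2]
force: [-1.1, -1.7, -0.5]
top 422 y [-36.8 128.2] x at tip 22.8 slope deg -0.16 z tip/mid/thick [np.float64(36.1), np.float64(36.8), np.float64(37.0)]
side 518 y [-33.8 133.2] x at tip 25.3 slope deg 0.31 z tip/mid/thick [np.float64(35.6), np.float64(35.9), np.float64(36.0)]
top 84 [-26.9  -0.6  26.   25.7 178.1] 62.6
top 79 [-27.1 -53.9  23.3  23.1 174.7] 63.1
top 84 [-27.1  51.1  26.   25.5  88.2] 62.7
cap 82 [ 481.  -167.9  165.6]
bored 79 [400.3 359.1  51.8]
side 89 [-25.4 -49.9  29.1  26.3  91. ] 61.0
side 98 [-25.4   3.5  29.2  25.5  90.8] 61.0
side 107 [-25.3  54.4  27.5  26.3  89. ] 61.3
cap 84 [ 483.3 -161.2  161.5]
bored 176 [401.2 365.4  51.1]
```

View pics/fin.png

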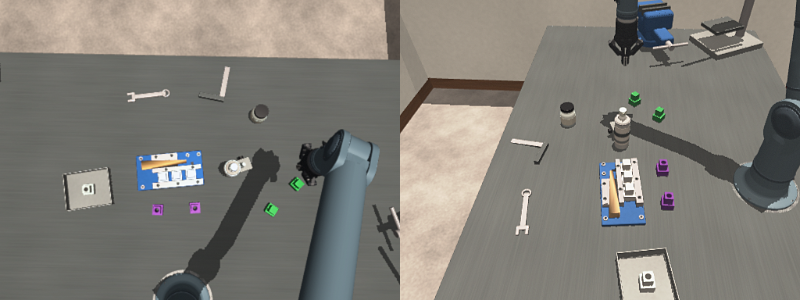

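The final picture shows three blanks in the row, the wedge in its slot, the bored part in the tray (86,190) and the bystanders where they were. No other white blank is left on the bench, so I'm handing in.

```bash
python3 -c "
from cell import ctrl
print(ctrl.observe()['time_s'],ctrl.sign_off())"
```

```text
the job is handed in; nothing more can be done
59.9333 None
```

I carried out the whole changeover and handed it in at 59.9 s of the 210 s allowed; sign-off gives no verdict.

- **Bored part:** I moved it from the fixture to the tray. It stands there upright, near the middle.
- **Blanks:** There were three on the bench, and all of them stand in the row at fixture y about -52, 1 and 53. Their x is about -26: the two cameras read -27 and -25.4, within their calibration. Their tops are at about z 62, so they sit on the bed.
- **Wedge:** I closed the jaw by its back, set the wedge in the slot from above, and pushed it in to 23 N by the grip, then 28 N on its thick end. It lies flat, top at about z 36, with its thin end at y about -35 (expected -38). I could not measure the force between wedge and jaw directly. The wedge did not move after I let go.
- **Oil shots:** I pressed the cap to its stop twice and let it come up each time. The top camera's last reading puts the cap at 165.6, so it is up; the side camera's average reads 161.5, but that region includes the cap's sides.
- **Jar, wrench and square:** They look unmoved in the last pictures, but I did not measure them.

**What went less well:**
- I had to redo the first grip on the wedge, which was about 8 mm too high.
- I turned the wedge the wrong way once while it was up in the air.
- The cap presses peaked at about 56 N and 43 N on the fingertips, harder than needed.

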